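Lay the breakfast tray, leaving the look-alikes

TASK

Lay the breakfast tray for the morning: stand the toast rack on the blue slab and the green glass butter dish on the cork mat, each centred and lengthwise, with the glass lid seated square on the dish, and lay both all-steel butter spreaders side by side, flat on the floor of the grey cutlery box. Set the glass and ceramic down gently, never dropping them, and keep them upright. The black-handled paring knife and the cream napkin holder do not belong on the tray: leave them where they are.

Things in the scene. Friction and masses are not known exactly. Their poses are not given: they have to be found in the camera images.
- rack_mid (a point): Centre, half-way up, of the cream ceramic toast rack (0.33 kg), 80 mm high: base 130 x 56 mm, long along its x, with five arched fins across it, 28.5 mm apart, each 7 mm thick, 48 mm along y, 52 mm high. The middle fin's handle is an upright tab 10 mm thick along x, 30 mm wide along y, free from 52 to 80 mm: pinch it along x. z up; underside 40 mm below this point.
- dish_mid (a point): Centre, half-way up, of the loose open green glass butter dish (empty, 0.28 kg): a rectangular trough 116 x 60 mm outside (long along its own x), 38 mm high, walls 4 mm, inside 108 x 52 mm. z up; underside 19 mm below this point. Can be gripped across its 60 mm width.
- lid_mid (a point): Centre, half-way up, of the butter dish's green glass lid (0.18 kg): plate 120 x 64 x 6 mm, long along its x; under it a boss 92 x 38 x 4 mm that it stands on; on top a bar grip 44 mm long (x), 12 mm thick (y), 18 mm high. z up; boss underside 14 mm, plate top 4 mm below this point. Seated, the boss has 7 mm play in the dish, the plate rests on its rim, this point 29 mm above the dish's.
- spreader_a_mid (a point): One of two identical all-steel butter spreaders (55 g), lying flat: this point is the balance point, half-way up the handle (9 mm thick, 14 mm wide). Handle runs from 61 mm behind to 17 mm ahead of it along its own x, the round-ended blade 22 mm wide on to 83 mm ahead. z up.
- spreader_b_mid (a point): The other all-steel butter spreader, same shape and point as the first.
- parer_mid (a point): LOOK-ALIKE, stays where it is: paring knife with black plastic handle and pointed steel blade, size and point as for the spreaders.
- holder_mid (a point): LOOK-ALIKE, stays where it is: cream ceramic napkin holder, base 112 x 56 mm (long along x), two upright plates along its length, no handle, 58 mm high; this point is its centre, 29 mm above its underside.
- slab: Place for the toast rack: flat blue ceramic slab 170 x 96 x 8 mm, long along its x, origin at its underside's centre. It, mat and box lie fixed side by side on a wooden tray in any sequence, 130 mm between centres, x axes parallel. Tray 270 x 430 mm, floor 6 mm, edges 24 mm, steel end handles 39 mm above the counter.
- cork: Place for the butter dish: cork mat 150 x 92 x 5 mm (long along its own x), fixed on the tray. Origin at the centre of its underside, top 5 mm above it.
- caddy: Place for both spreaders: shallow open grey cutlery box 196 x 120 x 22 mm (long along its own x), fixed on the tray, walls and floor 4 mm, inside 188 x 112 mm. Origin at the centre of its underside, z up; inner floor 4 mm above it, rim 22 mm above it.

How it is judged:
By the outcome, as a careful person would: the job done as asked, in the order asked, and still so for the second after the job is handed in, with the robot touching nothing.
It also fails if it takes over 136 s, if anything falls off the work surface, if the arm or the gripper's body presses on something with over 40 N, if the wrist force passes 120 N, or if a joint passes its speed limit or range.

ROBOT

A 7-joint arm with a two-finger parallel gripper is mounted at the origin on the work surface. World frame = base frame: x ahead of the robot, y to its left, z up, the work surface at z = 0. Lengths are in m, angles in degrees, forces in N, time in s.
With the tool pointing down it reaches from about 0.425 to 0.875 m from the base axis. Payload 4.7 kg.
Tool frame: the origin (TCP) lies at the centre of the arm's flange, where the gripper is bolted on; the fingertips stand 182 mm ahead of it and the grasp point (between the pads) lies 164 mm ahead of it; z points along the fingers, x is the direction in which the jaws open and shut, and the axes are right-handed (so a half turn about z gives the same grasp; the last joint's range is limited). The gripper opens to 87 mm and grips with 3 to 60 N. Pads are 19 mm wide; open, the fingers measure 117 mm over their backs; the gripper's body (75 mm by 190 mm) begins 51 mm behind the grasp point.
Start: joints at [-69.036, 18.392, -4.016, 83.108, 1.295, 78.541, -3.26], TCP at [0.224, 0.61, 0.405] pointing down, gripper open.
Joint ranges: [-163.93, 163.93], [-17.29, 119.83], [-79.2, 71.16], [3.27, 140.29], [-89.18, 269.18], [5.43, 117.66], [-154.24, 154.24]. Speed limits (degrees/s): [147.25, 147.25, 180, 180, 180, 180, 180].

INTERFACE

Orientations are given as [roll, pitch, yaw] about the fixed x, y, z axes, in that order (R = Rz(yaw) Ry(pitch) Rx(roll)).
In Python, from cell import env gives the robot as it stands. The module is installed in compiled form; this text tells all that it offers.
- The arm moves only by the tool carry_out, never from a script. Its argument "increments" is a list of rows, each a list of 5 numbers: the shift along the world's x, y, z in m, then the turn about the world's z in degrees, then the gripper's target within -1 to 1 (shut at 1, half-way at 0, fully open at -1). In form: [[dx, dy, dz, spin, jaw], ...]. A call has 1 to 20 rows; each row is the pose to reach, as a shift and turn from the pose commanded when the call began; what a row does not reach only later rows make up. A row lasts 1/10 s, in which the tool goes at most 50 mm and 8.59 degrees, less where a joint would pass 70% of its speed; a pose out of reach is approached as far as the arm can. A call with a gripper value outside its range is refused whole. The fingers move at their own pace and stop on an object; "grip_force" is the grip in N (left out, the last holds). Time passes only in rows, so rows that repeat a pose let the fingers close. It gives the time, the measured TCP pose, the force and the opening at its end, in the units of the state.
- env.get_obs(): the state, without advancing time (a new reading comes with each control period).
- env.read_camera(name): name is "scene" or "top" or "wrist"; returns (picture, depth): 480x640x3 uint8, red, green, blue; 480x640 float32, m along the optical axis (not along the pixel's ray), 0 where there is no reading.
- env.get_calibration(name): a dict with "K" (3x3 intrinsics, pixels), "camera_from_world" (4x4, takes a point from world to camera coordinates); the wrist camera has in their place "T_tool_cam" (4x4, takes a point from camera to tool coordinates, whose origin is the TCP and whose axes are the tool frame's). Camera axes: x right, y down, z forward; pixel columns grow to the right and rows downward; lengths in m; the calibration is good to about 2 mm. The wrist camera is an equidistant fisheye: a pixel r from the principal point sees the ray r / f radians off the axis. A picture is of the moment at which its call begins: read the wrist's pose just before it. get_calibration takes no time and is no camera call.
- env.sign_off(): hands the job in, once; it reports no verdict.
The state is a dict: "time_s": time; "qpos": joint angles; "joint_velocities": joint speeds; "effort": joint torques, N m; "tool_pos": TCP position; "tool_rot": TCP orientation; "force": force on the tool from outside, world axes, zero at the start; "wrist_torque": the same for the moment, N m; "grip_width": finger opening in m.
Only numpy, scipy, OpenCV 4.12 (cv2) and the standard library are available. Lean on these libraries where they do the work, as an engineer would, in place of code of your own. Each camera call takes 0.05 s, during which the arm holds its last target.

## Working session

There is one attempt and no reset: what is moved stays moved. The work goes in short steps, Python scripts to look and compute and a tool call to move; the robot and the scene stay as the last step left them, time stands still between calls to the robot, and variables do not carry over. Pictures are saved under pics/ and viewed, and the job is handed in when it is done.

Besides the shell and the picture viewer there is one more tool, called after "Request:" by a JSON object that holds its "api" and its "payload". carry_out: Moves the arm, as the interface text tells. Its arguments: {"type":"object","properties":{"increments":{"type":"array"},"grip_force":{"type":"number"}},"required":["increments"]}

```bash
mkdir -p pics; ls
cat > h.py <<'E'
import numpy as np, cv2
from cell import env
def grab(n,tag):
    o=env.get_obs(); p,d=env.read_camera(n)
    cv2.imwrite(f'pics/{tag}.png',cv2.cvtColor(p,cv2.COLOR_RGB2BGR)); np.savez(f'pics/{tag}.npz',p=p,d=d,pos=o['tool_pos'],rot=o['tool_rot'])
    return p,d
def cloud(n,d):
    c=env.get_calibration(n);K=c['K'];M=np.linalg.inv(c['camera_from_world'])
    v,u=np.mgrid[0:480,0:640]
    P=np.stack([(u-K[0,2])/K[0,0]*d,(v-K[1,2])/K[1,1]*d,d],-1)
    W=P@M[:3,:3].T+M[:3,3]; W[d==0]=np.nan
    return W
E
python3 - <<'E'
from h import *
for n in['scene','top']:grab(n,n+'0')
print(env.get_obs()); 
for n in['scene','top','wrist']:print(env.get_calibration(n))
E
```

```text
pics
{'time_s': 0.1, 'qpos': array([-69.03588192,  18.43438567,  -4.0186904 ,  83.16921429,
         1.29781328,  78.54119606,  -3.2615124 ]), 'joint_velocities': array([-0.007485  , -0.0319705 ,  0.06775712, -0.18478011, -0.0076613 ,
       -0.05278469,  0.02851035]), 'effort': array([-2.30224322e-05, -4.92572093e+01, -4.05689087e-01, -3.13399744e+01,
       -6.40925090e-02,  3.94303480e-02,  7.14281327e-05]), 'tool_pos': array([0.22392117, 0.61000811, 0.40376449]), 'tool_rot': array([1.79992689e+02, 9.93903747e-02, 6.98475455e+01]), 'force': array([-0.64571495, -0.34729568,  0.06989293]), 'wrist_torque': array([ 0.02467579, -0.0800822 , -0.01398846]), 'grip_width': 0.08710933431110436}
{'K': array([[593.9722659 ,   0.        , 317.39248837],
       [  0.        , 593.9722659 , 236.99994484],
       [  0.        ,   0.        ,   1.        ]]), 'camera_from_world': array([[-0.35585115,  0.93438832,  0.01698324,  0.21202464],
       [ 0.74413302,  0.29429486, -0.59971376, -0.3461373 ],
       [-0.56536361, -0.20077104, -0.80003436,  1.4795994 ],
       [ 0.        ,  0.        ,  0. 
[... 269 characters left out ...]
      [-0.97202077,  0.07593844, -0.22228132,  0.55543422],
       [ 0.22178288, -0.01504224, -0.97498004,  1.02271912],
       [ 0.        ,  0.        ,  0.        ,  1.        ]])}
{'K': array([[371.64829954,   0.        , 314.31223261],
       [  0.        , 371.64829954, 242.96572732],
       [  0.        ,   0.        ,   1.        ]]), 'T_tool_cam': array([[ 9.99999775e-01, -4.35657596e-04,  5.09578714e-04,
         2.16009519e-04],
       [ 2.61058274e-04,  9.53129273e-01,  3.02563251e-01,
        -8.34012944e-02],
       [-6.17508368e-04, -3.02563050e-01,  9.53129173e-01,
         2.07717845e-02],
       [ 0.00000000e+00,  0.00000000e+00,  0.00000000e+00,
         1.00000000e+00]])}
```

View pics/top0.png

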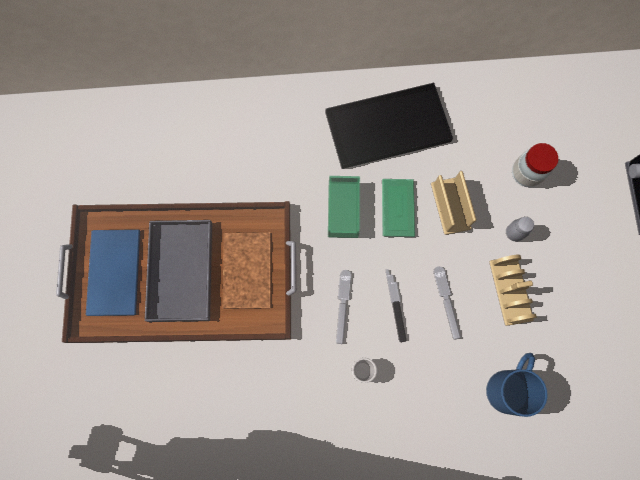

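View pics/scene0.png

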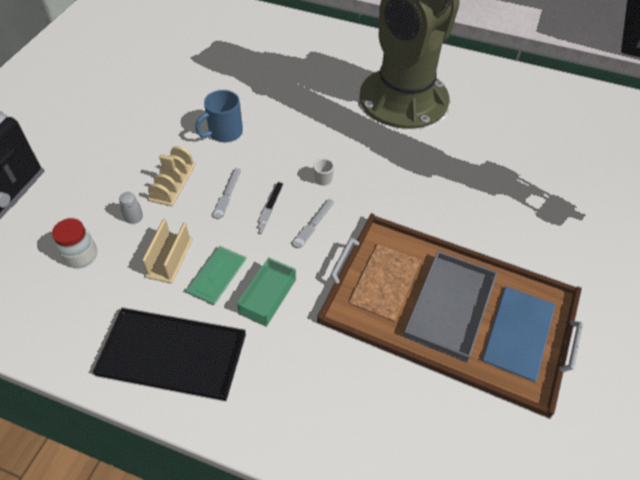

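The top view shows the tray at (180,272) with the slab at (113,272), box at (180,270) and cork at (247,270). The dish is at (344,207), lid (398,208), holder (453,205), rack (512,290), spreaders (343,305) and (446,302), and the parer at (396,305).

```bash
cat > m.py <<'E'
from h import *
import sys
def seg(name,n='top',tag='top0'):
    pass
z=np.load('pics/top0.npz');p=z['p'];d=z['d'];W=cloud('top',d)
hsv=cv2.cvtColor(p,cv2.COLOR_RGB2HSV)
def box(u0,v0,u1,v1,zlo,zhi,col=None,name=''):
    m=np.zeros(d.shape,bool);m[v0:v1,u0:u1]=1
    m&=(W[...,2]>zlo)&(W[...,2]<zhi)
    if col is not None:
        m&=(hsv[...,0]>=col[0])&(hsv[...,0]<=col[1])&(hsv[...,1]>col[2])
    P=W[m]; 
    r=cv2.minAreaRect((P[:,:2]*1000).astype(np.float32))
    (cx,cy),(w,h),a=r
    if w<h: a+=90;w,h=h,w
    a=(a+90)%180-90
    print(f'{name:8s} n{len(P)} c({cx:.1f},{cy:.1f}) size {w:.1f}x{h:.1f} ang {a:.1f} zmed {np.median(P[:,2])*1000:.1f} zmax {P[:,2].max()*1000:.1f} mean {P[:,:2].mean(0)*1000}')
    return P
print('table',[np.round(W[v,u]*1000,1) for u,v in[(320,400),(560,250),(250,170),(300,120),(420,270)]])
box(80,220,145,325,.005,.05,(95,125,120),'slab')
box(215,225,277,315,.005,.05,(5,20,60),'cork')
box(140,212,218,328,.022,.05,None,'caddyrim')
box(320,165,366,245,.030,.06,(60,95,80),'dish')
box(375,165,420,245,.008,.06,(60,95,80),'lid')
box(375,165,420,245,.024,.06,(60,95,80),'lidbar')
box(480,245,545,335,.004,.02,None,'rackbase')
box(480,245,545,335,.004,.12,None,'rack')
box(480,245,545,335,.06,.12,None,'rackhandle')
box(425,160,480,245,.004,.12,None,'holder')
for n,b in dict(sb=(330,262,358,350),parer=(380,262,412,348),sa=(430,260,466,345)).items():
    box(*b,.0035,.03,None,n)
box(55,195,305,350,.018,.05,None,'tray')
E
python3 m.py
```

```text
table [array([ 2.813e+02, -7.200e+00,  1.000e-01]), array([ 532.2, -506.7,   -5.3]), array([747.8,  98.9,  -3. ]), array([ 8.486e+02, -1.150e+01,  8.000e-01]), array([ 512.1, -222.5,    3.3])]
slab     n281 c(540.3,375.3) size 123.9x90.0 ang -3.7 zmed 14.1 zmax 18.5 mean [544.13972114 361.79153695]
cork     n4837 c(540.7,119.0) size 179.0x121.9 ang -3.7 zmed 9.9 zmax 17.7 mean [538.16371333 117.54488272]
caddyrim n819 c(546.5,246.1) size 196.9x121.4 ang -3.6 zmed 27.1 zmax 33.8 mean [546.73101399 246.79572499]
dish     n294 c(647.1,-82.5) size 115.1x57.4 ang -5.2 zmed 37.6 zmax 44.0 mean [640.19895722 -83.78960462]
lid      n1403 c(641.8,-192.8) size 118.2x61.5 ang -5.6 zmed 10.6 zmax 32.0 mean [ 640.26673582 -192.1649215 ]
lidbar   n124 c(641.6,-192.4) size 44.0x12.2 ang -5.4 zmed 27.5 zmax 32.0 mean [ 641.32196691 -192.25927553]
rackbase n1318 c(459.6,-395.7) size 177.9x124.3 ang -7.7 zmed 7.7 zmax 19.7 mean [ 455.93052142 -390.17106196]
rack     n2029 c(459.6,-395.7) size 177.9x124.3 ang -7.7 zmed 9.6 zmax 85.6 mean [ 457.45416257 -389.15919267]
rackhandle n113 c(458.6,-391.9) size 30.5x10.1 ang -86.1 zmed 77.8 zmax 85.6 mean [ 457.94559173 -390.25125912]
holder   n1901 c(651.2,-302.5) size 177.1x107.0 ang -9.4 zmed 19.7 zmax 62.9 mean [ 636.12441679 -298.98361904]
sb       n649 c(456.5,-67.0) size 167.0x52.2 ang -4.9 zmed 6.7 zmax 13.8 mean [453.97592703 -64.95408734]
parer    n589 c(450.6,-167.0) size 164.9x60.7 ang -6.6 zmed 6.9 zmax 15.0 mean [ 441.83820994 -167.18617563]
sa       n663 c(445.7,-268.3) size 163.7x68.5 ang -7.0 zmed 6.7 zmax 15.0 mean [ 446.47209161 -264.95794683]
tray     n4869 c(546.1,246.8) size 453.9x270.2 ang 86.5 zmed 22.9 zmax 44.5 mean [541.3117313  256.91099617]
```

Run:
```python
import cv2
p=cv2.imread('pics/top0.png')
cv2.imwrite('pics/c1.png',cv2.resize(p[155:345,320:545],None,fx=3.5,fy=3.1,interpolation=2))
cv2.imwrite('pics/c2.png',cv2.resize(p[190:355,50:310],None,fx=3,fy=3,interpolation=2))
```

```text
(no output)
```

View pics/c1.png

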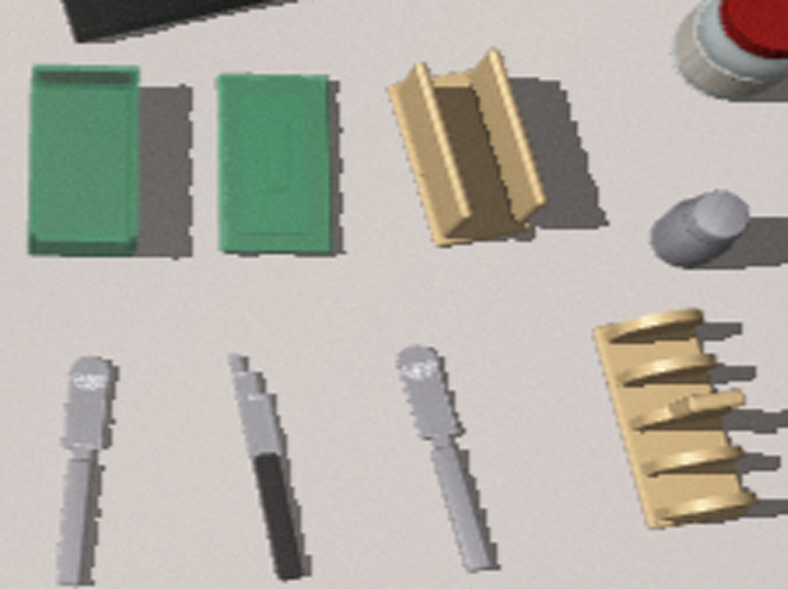

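View pics/c2.png

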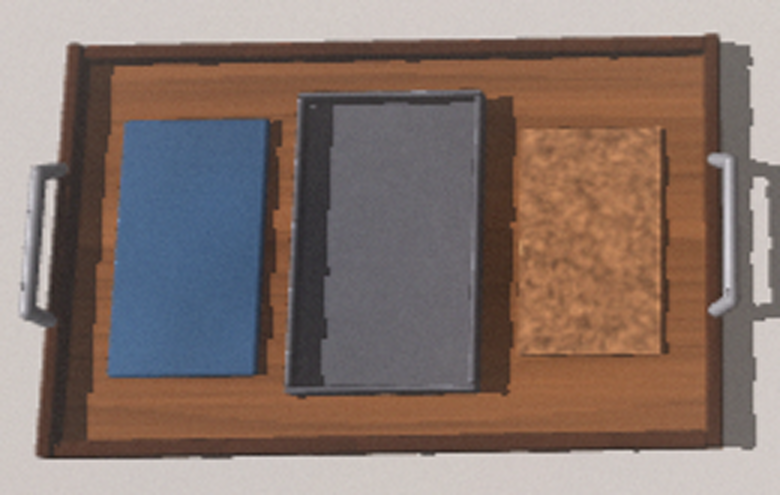

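```bash
cat > m2.py <<'E'
from h import *
p=np.load('pics/top0.npz')['p'];c=env.get_calibration('top');K=c['K'];M=np.linalg.inv(c['camera_from_world'])
hsv=cv2.cvtColor(p,cv2.COLOR_RGB2HSV).astype(int)
def pl(uv,z):
    uv=np.asarray(uv,float).reshape(-1,2)
    r=np.c_[(uv-[K[0,2],K[1,2]])/K[0,0],np.ones(len(uv))]@M[:3,:3].T
    return (M[:3,3]+r*((z-M[2,3])/r[:,2])[:,None])[:,:2]*1000
def f(name,b,z,mask):
    m=np.zeros(mask.shape,np.uint8);u0,v0,u1,v1=b;m[v0:v1,u0:u1]=mask[v0:v1,u0:u1]
    n,l,s,ce=cv2.connectedComponentsWithStats(m);k=1+np.argmax(s[1:,4]);m=(l==k)
    v,u=np.nonzero(m);u4=np.r_[u-.5,u+.5,u-.5,u+.5];v4=np.r_[v-.5,v-.5,v+.5,v+.5]
    P=pl(np.c_[u4,v4],z)
    (cx,cy),(w,h),a=cv2.minAreaRect(P.astype(np.float32))
    if w<h:a+=90;w,h=h,w
    a=(a+90)%180-90
    q=P-P.mean(0);e=np.linalg.svd(q,full_matrices=False)[2][0];e*=np.sign(e[0])
    print(f'{name} n{m.sum()} c({cx:.1f},{cy:.1f}) {w:.1f}x{h:.1f} ang {a:.1f} mean {P.mean(0).round(1)} pca {np.degrees(np.arctan2(e[1],e[0])):.1f}')
    t=q@e; print('   along mean: ',t.min().round(1),t.max().round(1))
H,S,V=hsv[...,0],hsv[...,1],hsv[...,2]
g=(H>60)&(H<95)&(S>60)
f('slab',(80,220,148,325),.014,(H>95)&(H<120)&(S>90)&(V>70))
f('cork',(215,225,277,315),.011,(H>5)&(H<20)&(V>150))
f('dishrim',(320,165,370,245),.038,g)
f('lid',(375,165,425,245),.010,g)
bg=(V>150)
steel=(S<40)&(V<190)&(V>120)
for n,b in dict(sb=(330,262,356,350),sa=(430,260,466,345)).items(): f(n,b,.005,steel)
for u,v in [(420,270),(300,120),(343,310),(446,315),(344,280)]:print(hsv[v,u])
# rack base edges: left edge corners in crop -> px
sx=225*3.5/788;
for n,(x,y) in dict(tl=(596,330),bl=(650,527),br=(755,500)).items(): print(n,pl([320+x/3.5,155+y/3.1],.006 if n!='x' else 0))
for n,(x,y) in dict(hl=(680,408),hr=(742,396)).items(): print(n,pl([320+x/3.5,155+y/3.1],.08))
E
python3 m2.py
```

```text
slab n4043 c(553.5,374.4) 170.2x95.2 ang -3.5 mean [551.9 374.7] pca -3.7
   along mean:  -83.5 86.6
cork n2882 c(538.4,117.9) 151.4x94.1 ang -3.6 mean [537.8 116.8] pca -2.8
   along mean:  -75.3 76.0
dishrim n1811 c(643.6,-82.3) 126.0x61.8 ang -5.5 mean [641.5 -82.7] pca -5.9
   along mean:  -60.8 65.2
lid n1803 c(641.4,-192.4) 121.2x65.3 ang -5.2 mean [ 641.2 -192.6] pca -5.0
   along mean:  -60.4 60.6
sb n594 c(453.5,-62.4) 146.0x27.5 ang -14.0 mean [459.  -65.1] pca -11.1
   along mean:  -79.4 66.8
sa n628 c(445.2,-265.8) 146.6x26.8 ang 6.5 mean [ 449.7 -265.4] pca 6.9
   along mean:  -77.8 68.8
[  9  16 212]
[ 12  12 212]
[140  10 159]
[ 10  12 186]
[125   8 188]
tl [[ 517.8562878  -361.36751305]]
bl [[ 392.47801298 -372.6124386 ]]
br [[ 404.51889153 -432.51251816]]
hl [[ 454.87862567 -373.44339617]]
hr [[ 459.41998038 -406.5820755 ]]
```

Request:
{"api": "carry_out", "payload": {"increments": [[0.38,-0.38,0.02,-65,-1],[0.38,-0.38,0.02,-65,-1],[0.38,-0.38,0.02,-65,-1],[0.38,-0.38,0.02,-65,-1],[0.38,-0.38,0.02,-65,-1],[0.38,-0.38,0.02,-65,-1],[0.38,-0.38,0.02,-65,-1],[0.38,-0.38,0.02,-65,-1],[0.38,-0.38,0.02,-65,-1],[0.38,-0.38,0.02,-65,-1],[0.38,-0.38,0.02,-65,-1],[0.38,-0.38,0.02,-65,-1],[0.38,-0.38,0.02,-65,-1],[0.38,-0.38,0.02,-65,-1]], "grip_force": 25}}

```text
time_s: 1.5
tool_pos: [0.6032, 0.2318, 0.4242]
tool_rot: [-180.0, 0.1, 5.0]
force: [0.2, 0.4, -0.4]
grip_width: 0.0868
```

Run:
```python
from h import *
grab('wrist','w1');o=env.get_obs();print(o['time_s'],o['tool_pos'],o['tool_rot'])
```

```text
1.55 [0.60297725 0.232126   0.42441908] [-1.79950709e+02  5.97160490e-02  5.01792164e+00]
```

View pics/w1.png

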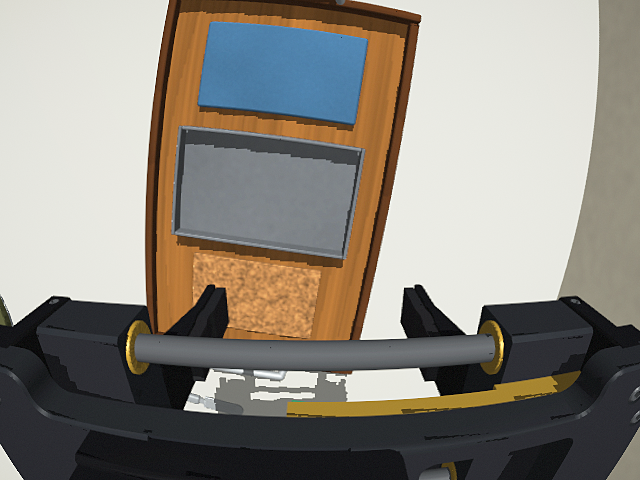

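The wrist view shows the slab at (283,73), the box at (270,190) and the cork at (258,293), undistorted after fisheye correction; I'll cross-check positions.

```bash
cat >> h.py <<'E'
from scipy.spatial.transform import Rotation as R
def wpl(tag,uv,z):
    q=np.load(f'pics/{tag}.npz');c=env.get_calibration('wrist');K=c['K'];T=c['T_tool_cam']
    uv=np.asarray(uv,float).reshape(-1,2)
    a=(uv-[K[0,2],K[1,2]])/K[0,0];th=np.linalg.norm(a,axis=1,keepdims=True)
    ray=np.c_[np.sin(th)*a/np.maximum(th,1e-9),np.cos(th)]
    Rw=R.from_euler('xyz',q['rot'],degrees=True).as_matrix()
    o=q['pos']+Rw@T[:3,3];r=ray@(Rw@T[:3,:3]).T
    return (o+r*((z-o[2])/r[:,2])[:,None])[:,:2]*1000
def seg(tag,b,z,fn):
    p=np.load(f'pics/{tag}.npz')['p'];h=cv2.cvtColor(p,cv2.COLOR_RGB2HSV).astype(int)
    mask=fn(h[...,0],h[...,1],h[...,2]).astype(np.uint8);m=np.zeros_like(mask);u0,v0,u1,v1=b;m[v0:v1,u0:u1]=mask[v0:v1,u0:u1]
    n,l,s,ce=cv2.connectedComponentsWithStats(m);m=(l==1+np.argmax(s[1:,4]))
    v,u=np.nonzero(m);P=wpl(tag,np.c_[np.r_[u-.5,u+.5,u-.5,u+.5],np.r_[v-.5,v-.5,v+.5,v+.5]],z)
    (cx,cy),(w,h),a=cv2.minAreaRect(P.astype(np.float32))
    if w<h:a+=90;w,h=h,w
    a=(a+90)%180-90
    q=P-P.mean(0);e=np.linalg.svd(q,full_matrices=False)[2][0];e*=np.sign(e[0]);t=q@e
    print(f'n{m.sum()} c({cx:.1f},{cy:.1f}) {w:.1f}x{h:.1f} ang {a:.1f} mean {P.mean(0).round(1)} pca {np.degrees(np.arctan2(e[1],e[0])):.1f} ext {t.min():.1f} {t.max():.1f}')
    return P
E
python3 - <<'E'
from h import *
seg('w1',(180,0,400,140),.014,lambda H,S,V:(H>95)&(H<120)&(S>90))
c=wpl('w1',[(180,127),(364,149),(346,258),(173,234)],.028);print(c,c.mean(0))
E
```

```text
n13876 c(555.5,375.8) 169.1x95.9 ang -3.5 mean [557.3 375.2] pca -3.6 ext -86.4 82.8
[[456.10698103 310.55102199]
 [647.1756168  300.06534487]
 [641.37542781 182.93172141]
 [449.27865394 193.63333537]] [548.48416989 246.79535591]
```

Request:
{"api": "carry_out", "payload": {"increments": [[-0.03,-0.36,0.02,0,-1],[-0.03,-0.36,0.02,0,-1],[-0.03,-0.36,0.02,0,-1],[-0.03,-0.36,0.02,0,-1],[-0.03,-0.36,0.02,0,-1],[-0.03,-0.36,0.02,0,-1],[-0.03,-0.36,0.02,0,-1],[-0.03,-0.36,0.02,0,-1],[-0.03,-0.36,0.02,0,-1],[-0.03,-0.36,0.02,0,-1]]}}

```text
time_s: 2.55
tool_pos: [0.5744, -0.1271, 0.4446]
tool_rot: [-179.9, -0.0, 5.0]
force: [0.2, -0.7, 0.7]
grip_width: 0.0871
```

Run:
```python
from h import *
grab('wrist','w2');o=env.get_obs();print(o['time_s'],o['tool_pos'],o['tool_rot'])
```

```text
2.6 [ 0.57463398 -0.126446    0.4444038 ] [-1.79905170e+02  6.57617149e-03  5.11588201e+00]
```

View pics/w2.png

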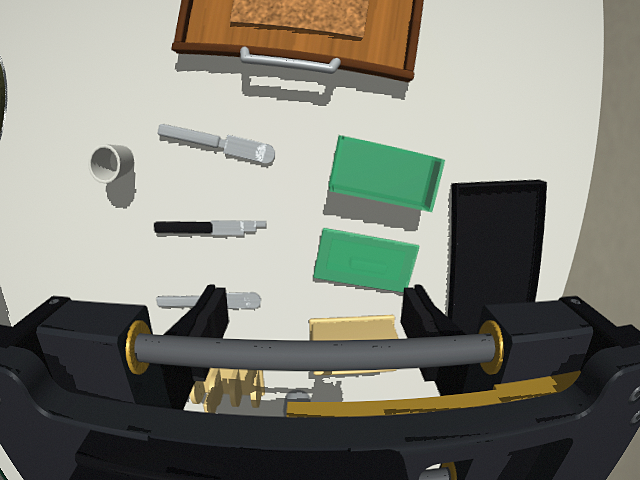

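Request:
{"api": "carry_out", "payload": {"increments": [[-0.1,-0.26,-0.05,1.5,-1],[-0.1,-0.26,-0.05,1.5,-1],[-0.1,-0.26,-0.05,1.5,-1],[-0.1,-0.26,-0.05,1.5,-1],[-0.1,-0.26,-0.05,1.5,-1],[-0.1,-0.26,-0.05,1.5,-1],[-0.1,-0.26,-0.05,1.5,-1],[-0.1,-0.26,-0.05,1.5,-1],[-0.1,-0.26,-0.05,1.5,-1]]}}

```text
time_s: 3.5
tool_pos: [0.4762, -0.3871, 0.3945]
tool_rot: [-179.9, -0.0, 6.6]
force: [0.3, 0.3, 0.4]
grip_width: 0.087
```

Run:
```python
from h import *
grab('wrist','w3');o=env.get_obs();print(o['time_s'],o['tool_pos'],o['tool_rot'])
```

```text
3.55 [ 0.47613174 -0.38717157  0.39470964] [-1.79937731e+02 -5.03216681e-02  6.63166750e+00]
```

View pics/w3.png

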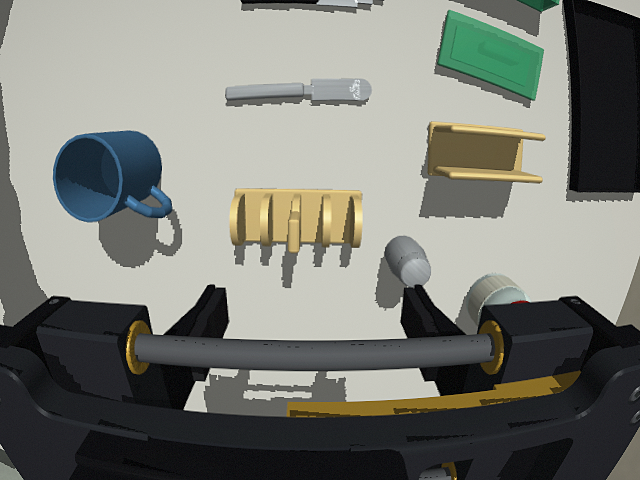

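Run:
```python
from h import *
p=cv2.imread('pics/w3.png')
cv2.imwrite('pics/w3c.png',cv2.resize(p[175:290,220:440],None,fx=3.6,fy=3.6,interpolation=2))
print('dish');seg('w2',(320,125,450,220),.038,lambda H,S,V:(H>60)&(H<95)&(S>60))
print('lid');seg('w2',(305,220,425,300),.010,lambda H,S,V:(H>60)&(H<95)&(S>60))
st=lambda H,S,V:(S<45)&(V<205)&(V>120)
print('sb');seg('w2',(150,115,285,172),.005,st)
print('sa');seg('w3',(215,65,390,115),.005,st)
```

```text
dish
n6055 c(648.0,-82.3) 119.5x61.7 ang -5.9 mean [646.4 -81.9] pca -5.9 ext -58.1 61.5
lid
n4846 c(642.7,-191.1) 120.5x65.4 ang -5.4 mean [ 641.1 -190.1] pca -5.0 ext -58.6 62.1
sb
n1592 c(454.1,-64.7) 146.5x25.6 ang -8.8 mean [461.3 -64.4] pca -10.6 ext -80.3 66.3
sa
n7412 c(450.0,-263.8) 173.8x53.6 ang 6.0 mean [ 451.8 -262.6] pca 5.5 ext -89.0 85.2
```

View pics/w3c.png

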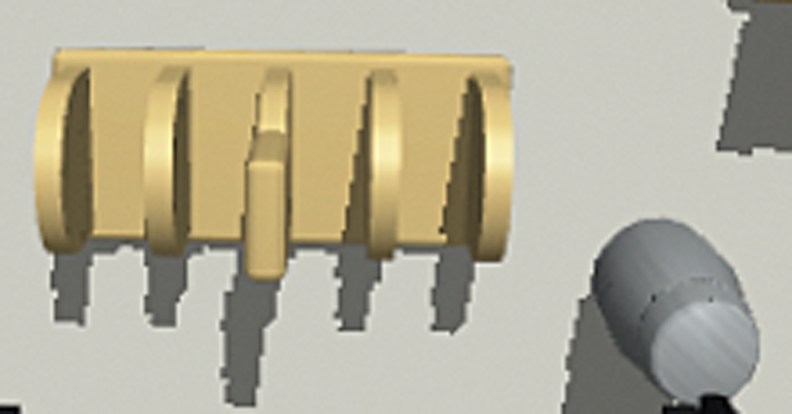

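Run:
```python
from h import *
f=lambda l:np.array([(220+x/3.6,175+y/3.6) for x,y in l])
a=wpl('w3',f([(249,160),(286,160),(284,278),(248,278)]),.08);print(a,a.mean(0))
b=wpl('w3',f([(55,50),(511,60)]),.0);print(b,np.degrees(np.arctan2(*(b[1]-b[0])[::-1])),np.linalg.norm(b[1]-b[0]))
print('shaker top/base',wpl('w3',f([(705,350)]),.06),wpl('w3',f([(655,275)]),.0))
```

```text
[[ 455.18928625 -378.21622205]
 [ 463.52677962 -377.27000684]
 [ 465.98757513 -405.38435158]
 [ 457.65834173 -406.35744062]] [ 460.59049568 -391.80700527]
[[ 393.1520426  -372.25739156]
 [ 522.83336084 -360.68751228]] 5.098303650081529 130.1964147301299
shaker top/base [[ 576.11113188 -419.66775503]] [[ 576.16834868 -419.51788436]]
```

Request:
{"api": "carry_out", "payload": {"increments": [[-0.015,-0.004,-0.05,-1.4,-1],[-0.015,-0.004,-0.1,-1.4,-1],[-0.015,-0.004,-0.12,-1.4,-1],[-0.015,-0.004,-0.12,-1.4,-1],[-0.015,-0.004,-0.12,-1.4,-1]]}}

```text
time_s: 4.05
tool_pos: [0.4603, -0.3929, 0.2756]
tool_rot: [180.0, -0.1, 5.1]
force: [-0.6, 0.1, 0.8]
grip_width: 0.0871
```

Run:
```python
from h import *
for i in range(3):
  grab('wrist','w4');o=env.get_obs();print(o['time_s'],o['tool_pos'],o['tool_rot'],o['force'])
```

```text
4.1 [ 0.46037324 -0.3935262   0.27663828] [ 1.79906455e+02 -1.39089748e-01  5.05661255e+00] [-0.17957203 -0.03068704  0.17299437]
4.15 [ 0.4602923  -0.39386932  0.27702848] [ 1.79874455e+02 -1.79753202e-01  5.02992253e+00] [ 0.71184105 -0.71196934 -0.2449762 ]
4.2 [ 0.4600834  -0.39406009  0.27707102] [179.87060917  -0.1890883    5.00396122] [ 0.36500174 -0.39699282  0.21371996]
```

View pics/w4.png

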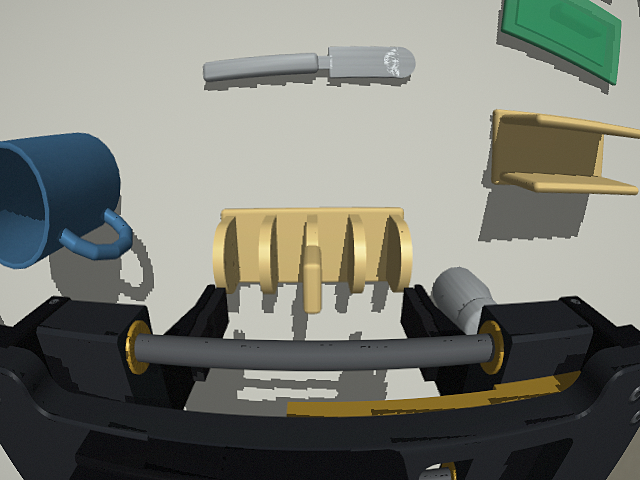

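Run:
```python
from h import *
a=wpl('w4',[(304,262),(321,262),(321,313),(304,313)],.08);print(a,a.mean(0))
b=wpl('w4',[(221,209),(404,209)],.0);print(b,np.degrees(np.arctan2(*(b[1]-b[0])[::-1])),np.linalg.norm(b[1]-b[0]))
```

```text
[[ 454.62033229 -376.87491956]
 [ 463.19414567 -376.12886854]
 [ 465.95575844 -405.30926432]
 [ 456.87467623 -406.10054995]] [ 460.16122816 -391.10340059]
[[ 392.27116683 -372.09142991]
 [ 523.35610498 -360.70000234]] 4.966590088696806 131.57897108012978
```

Request:
{"api": "carry_out", "payload": {"increments": [[0,0.002,-0.02,0,-1],[0,0.002,-0.037,0,-1],[0,0.002,-0.038,0,-1],[0,0.002,-0.038,0,0.3],[0,0.002,-0.038,0,0.9],[0,0.002,-0.038,0,1],[0,0.002,-0.038,0,1],[0,0.002,-0.038,0,1],[0,0.002,-0.038,0,1],[0,0.002,-0.038,0,1],[0,0.002,-0.038,0,1],[0,0.002,-0.038,0,1]], "grip_force": 30}}

```text
time_s: 5.4
tool_pos: [0.459, -0.3918, 0.2367]
tool_rot: [-180.0, 0.0, 4.9]
force: [0.4, 0.9, 1.3]
grip_width: 0.0229
```

Request:
{"api": "carry_out", "payload": {"increments": [[0,0,0,0,1],[0,0,0,0,1],[0,0,0,0,1],[0,0,0,0,1],[0,0,0,0,1]]}}

```text
time_s: 5.9
tool_pos: [0.4591, -0.3918, 0.2368]
tool_rot: [180.0, -0.0, 4.9]
force: [1.5, -0.2, -1.2]
grip_width: 0.0098
```

Request:
{"api": "carry_out", "payload": {"increments": [[0,0,0.03,0,1],[0,0,0.07,0,1],[0,0,0.12,0,1],[0.02,0.03,0.14,0,1],[0.04,0.07,0.14,0,1],[0.06,0.12,0.14,-2,1],[0.07,0.17,0.14,-4,1],[0.08,0.22,0.14,-6,1],[0.08,0.27,0.14,-8.4,1],[0.09,0.32,0.14,-8.4,1],[0.09,0.37,0.14,-8.4,1],[0.096,0.42,0.14,-8.4,1],[0.096,0.47,0.14,-8.4,1],[0.096,0.52,0.14,-8.4,1],[0.096,0.57,0.14,-8.4,1],[0.096,0.62,0.14,-8.4,1],[0.096,0.67,0.14,-8.4,1],[0.096,0.71,0.14,-8.4,1],[0.096,0.745,0.14,-8.4,1],[0.096,0.767,0.14,-8.4,1]]}}

```text
time_s: 7.9
tool_pos: [0.5532, 0.3791, 0.3748]
tool_rot: [180.0, 0.2, -3.2]
force: [-0.3, -0.4, -3.3]
grip_width: 0.0095
```

Request:
{"api": "carry_out", "payload": {"increments": [[0,0,-0.02,0,1],[0,0,-0.05,0,1],[0,0,-0.08,0,1],[0,0,-0.08,0,1],[0,0,-0.08,0,1]]}}

```text
time_s: 8.4
tool_pos: [0.5547, 0.3749, 0.2959]
tool_rot: [179.9, 0.1, -3.5]
force: [0.7, 1.0, -3.0]
grip_width: 0.0095
```

Run:
```python
from h import *
grab('wrist','w5');o=env.get_obs();print(o['time_s'],o['tool_pos'],o['tool_rot'],o['force'],o['grip_width'])
```

```text
8.45 [0.55534461 0.37521581 0.29763011] [-1.79985823e+02 -4.16701734e-02 -3.46637234e+00] [ 0.41070574 -0.09854475 -2.634139  ] 0.009332301826405015
```

View pics/w5.png

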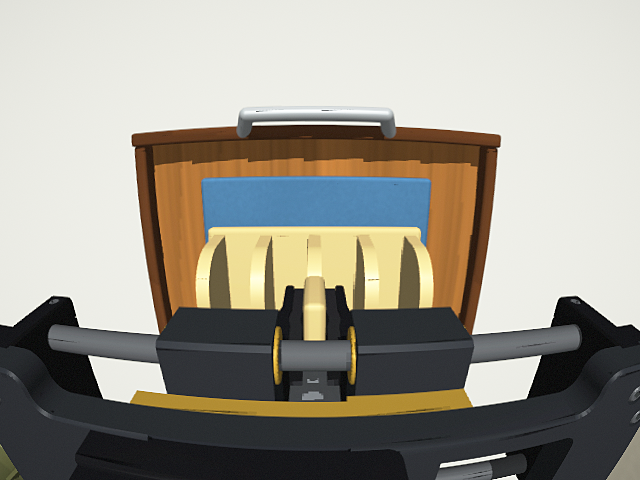

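Run:
```python
from h import *
b=wpl('w5',[(209,228),(421,228)],.2976-.2367+.004);print(b,b.mean(0),np.linalg.norm(b[1]-b[0]))
c=wpl('w5',[(203,179),(431,179)],.014);print(c,c.mean(0),np.linalg.norm(c[1]-c[0]))
```

```text
[[492.91319362 404.82515872]
 [620.39191344 397.1749061 ]] [556.65255353 401.00003241] 127.70806697973062
[[476.75619593 428.89976883]
 [642.31063935 419.0356551 ]] [559.53341764 423.96771197] 165.84804634636004
```

Request:
{"api": "carry_out", "payload": {"increments": [[0.001,0.002,-0.02,0,1],[0.001,0.002,-0.035,0,1],[0.001,0.002,-0.04,0,1],[0.001,0.002,-0.0425,0,1],[0.001,0.002,-0.044,0,1],[0.001,0.002,-0.045,0,1],[0.001,0.002,-0.045,0,1]]}}

```text
time_s: 9.15
tool_pos: [0.5562, 0.3772, 0.2523]
tool_rot: [-180.0, -0.0, -3.5]
force: [1.0, -0.2, -4.0]
grip_width: 0.0098
```

Request:
{"api": "carry_out", "payload": {"increments": [[0,0,-0.001,0,1],[0,0,-0.001,0,1],[0,0,-0.0015,0,1],[0,0,-0.0015,0,1]]}}

```text
time_s: 9.55
tool_pos: [0.556, 0.3772, 0.2508]
tool_rot: [-180.0, -0.0, -3.5]
force: [-1.6, -0.5, -0.7]
grip_width: 0.0097
```

Contact shows (load gone). One more half-millimetre, then release.

Request:
{"api": "carry_out", "payload": {"increments": [[0,0,-0.0005,0,1],[0,0,-0.0005,0,0.6],[0,0,-0.0005,0,0.4],[0,0,-0.0005,0,0.3],[0,0,-0.0005,0,0.2],[0,0,-0.0005,0,0.0],[0,0,-0.0005,0,0.0],[0,0,0.03,0,0.0],[0,0,0.08,0,-1],[0,0,0.12,0,-1],[0,0,0.14,0,-1],[0,0,0.14,0,-1]]}}

```text
time_s: 10.75
tool_pos: [0.5569, 0.3774, 0.395]
tool_rot: [-179.7, -0.3, -3.5]
force: [-0.2, 0.9, 0.1]
grip_width: 0.0678
```

Run:
```python
from h import *
grab('wrist','w6');o=env.get_obs();print(o['time_s'],o['tool_pos'],o['tool_rot'],o['force'],o['grip_width'])
```

```text
10.8 [0.55635332 0.37724514 0.39213857] [-1.79862124e+02 -1.57993219e-01 -3.46093553e+00] [-0.35471011  0.67618244 -0.99187643] 0.07209497657291229
```

View pics/w6.png

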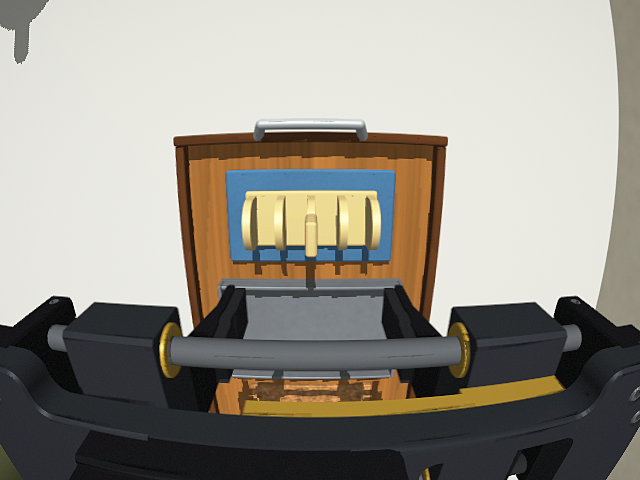

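Run:
```python
from h import *
seg('w6',(215,160,405,270),.014,lambda H,S,V:(H>95)&(H<120)&(S>90))
seg('w6',(215,160,405,270),.014,lambda H,S,V:(H>12)&(H<35)&(S>40)&(V>120))
b=wpl('w6',[(247,192),(378,193)],.020);print(b,b.mean(0),np.linalg.norm(b[1]-b[0]))
c=wpl('w6',[(226,170),(396,171)],.014);print(c,c.mean(0),np.linalg.norm(c[1]-c[0]))
h=wpl('w6',[(306,219),(317,219),(317,258),(305,258)],.094);print(h.mean(0))
grab('top','top1')
```

```text
n7051 c(555.1,377.5) 168.5x95.2 ang -3.6 mean [554.9 384.2] pca -3.5 ext -83.6 84.9
n6904 c(555.4,369.2) 141.8x69.4 ang -3.6 mean [555.7 374.7] pca -3.5 ext -70.9 70.9
[[495.49154376 406.76927922]
 [622.83774131 397.86850031]] [559.16464253 402.31888976] 127.65687563697539
[[475.31756108 429.5939088 ]
 [642.61653568 418.13448464]] [558.96704838 423.86419672] 167.69098158953994
[556.57797828 377.44011557]
```

Request:
{"api": "carry_out", "payload": {"increments": [[0.09,-0.46,-0.02,88,-1],[0.09,-0.46,-0.02,88,-1],[0.09,-0.46,-0.02,88,-1],[0.09,-0.46,-0.02,88,-1],[0.09,-0.46,-0.02,88,-1],[0.09,-0.46,-0.02,88,-1],[0.09,-0.46,-0.02,88,-1],[0.09,-0.46,-0.02,88,-1],[0.09,-0.46,-0.02,88,-1],[0.09,-0.46,-0.02,88,-1],[0.09,-0.46,-0.02,88,-1],[0.09,-0.46,-0.08,88,-1],[0.09,-0.46,-0.12,88,-1],[0.09,-0.46,-0.12,88,-1],[0.09,-0.46,-0.12,88,-1]]}}

```text
time_s: 12.35
tool_pos: [0.6454, -0.0827, 0.2688]
tool_rot: [-179.8, 0.0, 84.5]
force: [1.2, -0.3, 0.9]
grip_width: 0.0874
```

Run:
```python
from h import *
grab('wrist','w7');o=env.get_obs();print(o['time_s'],o['qpos'],o['tool_pos'],o['tool_rot'],o['force'],o['grip_width'])
seg('w7',(0,0,640,310),.038,lambda H,S,V:(H>60)&(H<95)&(S>60))
```

```text
12.4 [-8.72008318 24.22132486 17.46112062 92.33863026 -7.81816701 64.60942009
 95.19727952] [ 0.64642704 -0.08289651  0.27120503] [1.79966742e+02 1.33516068e-02 8.45459582e+01] [0.55756111 0.02100988 1.41550325] 0.08704129132579727
n13362 c(629.9,-80.7) 85.4x60.7 ang -5.7 mean [627.7 -80.5] pca -5.9 ext -40.6 45.0
```

View pics/w7.png

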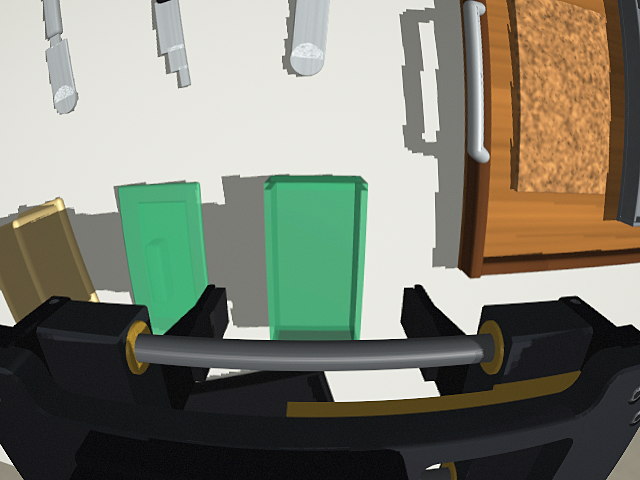

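Run:
```python
from h import *
b=wpl('w7',[(265,177),(368,178)],.038);print(b,b.mean(0)+58*np.array([.995,-.0993]),np.linalg.norm(b[1]-b[0]),np.degrees(np.arctan2(*(b[0]-b[1])[::-1]))-90)
```

```text
[[ 585.91302349 -105.09396971]
 [ 592.05852138  -46.57946218]] [646.69577244 -81.59611595] 58.836338567236346 -185.99552108352128
```

Request:
{"api": "carry_out", "payload": {"increments": [[0,0.001,-0.04,-0.3,-1],[0,0.001,-0.065,-0.3,-1],[0,0.001,-0.075,-0.3,-1],[0,0.001,-0.0765,-0.3,-1],[0,0.001,-0.0765,-0.3,-0.2],[0,0.001,-0.0765,-0.3,0],[0,0.001,-0.0765,-0.3,0],[0,0.001,-0.0765,-0.3,0],[0,0.001,-0.0765,-0.3,0],[0,0.001,-0.0765,-0.3,0],[0,0.001,-0.0765,-0.3,0]], "grip_force": 25}}

```text
time_s: 13.5
tool_pos: [0.6463, -0.082, 0.1946]
tool_rot: [179.9, 0.0, 84.2]
force: [-1.6, -0.4, 5.8]
grip_width: 0.0602
```

Request:
{"api": "carry_out", "payload": {"increments": [[0,0,0,0,0.2],[0,0,0,0,0.2],[0,0,0,0,0.2]]}}

```text
time_s: 13.8
tool_pos: [0.6463, -0.082, 0.1946]
tool_rot: [179.9, 0.0, 84.2]
force: [-1.3, 0.5, 4.8]
grip_width: 0.0594
```

Request:
{"api": "carry_out", "payload": {"increments": [[0,0,0.01,0,0.2],[0,0,0.03,0,0.2],[0,0,0.06,0,0.2],[0,0,0.09,0,0.2],[-0.01,0.02,0.1,0,0.2],[-0.03,0.05,0.1,1,0.2],[-0.05,0.09,0.1,2.2,0.2],[-0.07,0.13,0.1,2.2,0.2],[-0.09,0.17,0.1,2.2,0.2],[-0.108,0.19,0.1,2.2,0.2],[-0.108,0.199,0.09,2.2,0.2],[-0.108,0.199,0.07,2.2,0.2],[-0.108,0.199,0.05,2.2,0.2],[-0.108,0.199,0.05,2.2,0.2]]}}

```text
time_s: 15.2
tool_pos: [0.5365, 0.1162, 0.2404]
tool_rot: [-179.6, 0.2, 86.4]
force: [-0.9, -0.3, -3.3]
grip_width: 0.0601
```

Run:
```python
from h import *
grab('wrist','w8');o=env.get_obs();print(o['time_s'],o['tool_pos'],o['tool_rot'],o['force'],o['grip_width'])
```

```text
15.25 [0.53735045 0.11629343 0.24203553] [-1.79776658e+02  1.11868978e-01  8.63867644e+01] [ 0.21609378 -1.03922783 -2.37379927] 0.059900659485766096
```

View pics/w8.png

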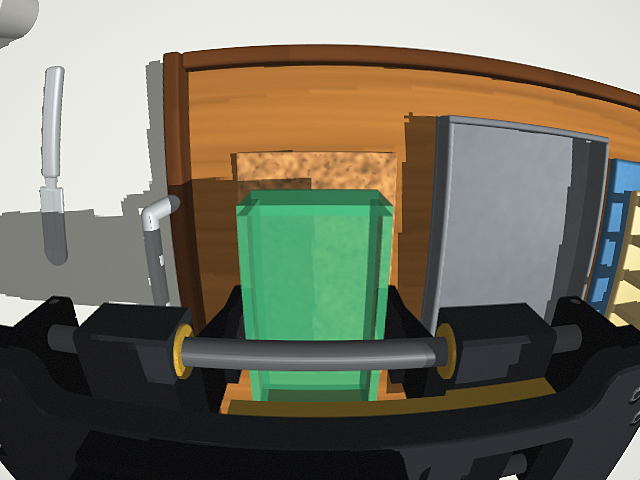

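Run:
```python
from h import *
dz=.242-.1946
for l,z in [([(247,190),(382,190)],dz),([(237,207),(393,207)],dz+.038),([(233,153),(397,153)],.011)]:
  b=wpl('w8',l,z);print(b,b.mean(0),np.linalg.norm(b[1]-b[0]),np.degrees(np.arctan2(*(b[0]-b[1])[::-1]))+90)
```

```text
[[478.49506262  87.50230307]
 [482.512639   151.38926584]] [480.50385081 119.44578446] 64.01316217180238 -3.598346842865908
[[479.05612315  90.47404861]
 [482.71840924 148.86992297]] [480.8872662  119.67198579] 58.51060144810234 -3.5885939534354065
[[461.82017069  74.26652182]
 [467.65223537 167.07972666]] [464.73620303 120.67312424] 92.99625784235144 -3.595543736736772
```

Request:
{"api": "carry_out", "payload": {"increments": [[0.001,0.0005,-0.015,0,0.2],[0.001,0.0005,-0.027,0,0.2],[0.001,0.0005,-0.032,0,0.2],[0.001,0.0005,-0.034,0,0.2],[0.001,0.0005,-0.0345,0,0.2],[0.001,0.0005,-0.0345,0,0.2]]}}

```text
time_s: 15.85
tool_pos: [0.5392, 0.1177, 0.2096]
tool_rot: [180.0, -0.0, 86.4]
force: [0.0, -0.5, -3.0]
grip_width: 0.0596
```

Request:
{"api": "carry_out", "payload": {"increments": [[0,0,-0.002,0,0.2],[0,0,-0.003,0,0.2],[0,0,-0.0035,0,0.2],[0,0,-0.0035,0,0.2],[0,0,-0.0035,0,0.2]]}}

```text
time_s: 16.35
tool_pos: [0.539, 0.1177, 0.2058]
tool_rot: [180.0, -0.0, 86.4]
force: [0.5, 0.2, -2.4]
grip_width: 0.0598
```

Request:
{"api": "carry_out", "payload": {"increments": [[0,0,-0.0005,0,0.2],[0,0,-0.0008,0,0.2],[0,0,-0.0008,0,0.2]]}}

```text
time_s: 16.65
tool_pos: [0.5391, 0.1177, 0.2056]
tool_rot: [180.0, -0.0, 86.4]
force: [-2.3, -0.3, 4.1]
grip_width: 0.0601
```

Touching down. Release with a modest opening, and rise.

Request:
{"api": "carry_out", "payload": {"increments": [[0,0,0,0,-0.45],[0,0,0,0,-0.6],[0,0,0,0,-0.7],[0,0,0,0,-0.8],[0,0,0,0,-0.8],[0,0,0.02,0,-0.8],[0,0,0.06,0,-0.8],[0,0,0.11,0,-0.8],[0,0,0.14,0,-0.8],[0,0,0.14,0,-0.8]]}}

```text
time_s: 17.65
tool_pos: [0.5407, 0.1179, 0.3505]
tool_rot: [179.5, -0.2, 86.4]
force: [0.4, 0.8, 0.0]
grip_width: 0.0785
```

Run:
```python
from h import *
grab('wrist','w9');o=env.get_obs();print(o['time_s'],o['tool_pos'],o['tool_rot'],o['force'],o['grip_width'])
```

```text
17.7 [0.53979157 0.11779611 0.34767052] [ 1.79706063e+02 -1.27207231e-01  8.64431186e+01] [ 0.21831242 -0.09036772 -0.12985277] 0.07804598771325771
```

View pics/w9.png

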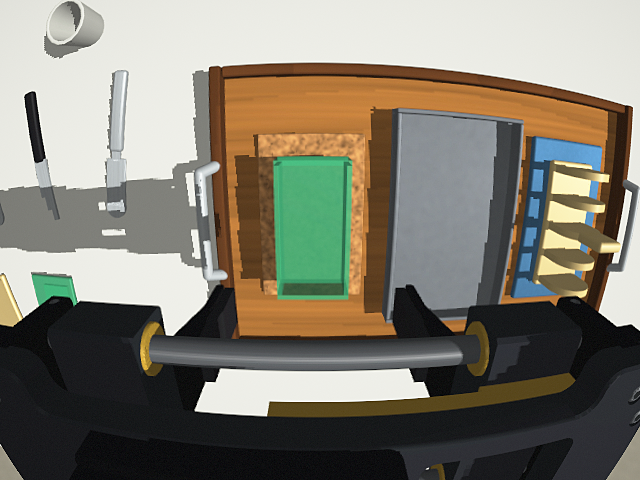

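Run:
```python
from h import *
seg('w9',(250,140,380,315),.049,lambda H,S,V:(H>60)&(H<95)&(S>60))
for l,z in [([(274,157),(350,157),(349,299),(277,298)],.049),([(258,134),(364,134)],.011)]:
  b=wpl('w9',l,z);print(b,b.mean(0),np.linalg.norm(b[1]-b[0]),np.degrees(np.arctan2(*(b[0]-b[1])[::-1]))+90)
```

```text
n10344 c(539.5,117.7) 118.3x60.4 ang -3.7 mean [534.8 117.9] pca -4.0 ext -54.5 63.9
[[479.60899867  92.80048276]
 [483.25523276 149.82530628]
 [600.97212183 144.90124677]
 [596.11475368  84.38637754]] [539.98777673 117.97835334] 57.14127685325563 -3.658578753834192
[[461.63452436  76.55965936]
 [467.4213298  166.37471679]] [464.52792708 121.46718807] 90.00128697870556 -3.686485109564231
```

Request:
{"api": "carry_out", "payload": {"increments": [[0.03,-0.05,0,-1.6,-1],[0.05,-0.1,0,-1.6,-1],[0.07,-0.15,0,-1.6,-1],[0.09,-0.2,0,-1.6,-1],[0.102,-0.25,0,-1.6,-1],[0.102,-0.29,-0.02,-1.6,-1],[0.102,-0.31,-0.05,-1.6,-1],[0.102,-0.31,-0.08,-1.6,-1],[0.102,-0.31,-0.08,-1.6,-1],[0.102,-0.31,-0.08,-1.6,-1]]}}

```text
time_s: 18.7
tool_pos: [0.6408, -0.1912, 0.2637]
tool_rot: [-179.8, -0.1, 84.9]
force: [0.8, 0.8, 0.7]
grip_width: 0.087
```

Run:
```python
from h import *
grab('wrist','w10');o=env.get_obs();print(o['time_s'],o['tool_pos'],o['tool_rot'],o['force'],o['grip_width'])
p=cv2.imread('pics/w10.png')
cv2.imwrite('pics/w10c.png',cv2.resize(p[140:340,200:440],None,fx=3,fy=3,interpolation=2))
```

```text
18.75 [ 0.64156121 -0.19098456  0.26538305] [ 1.79983398e+02 -4.23318473e-02  8.49503609e+01] [0.7481642  0.28824286 0.71665914] 0.08711818712493541
```

View pics/w10c.png

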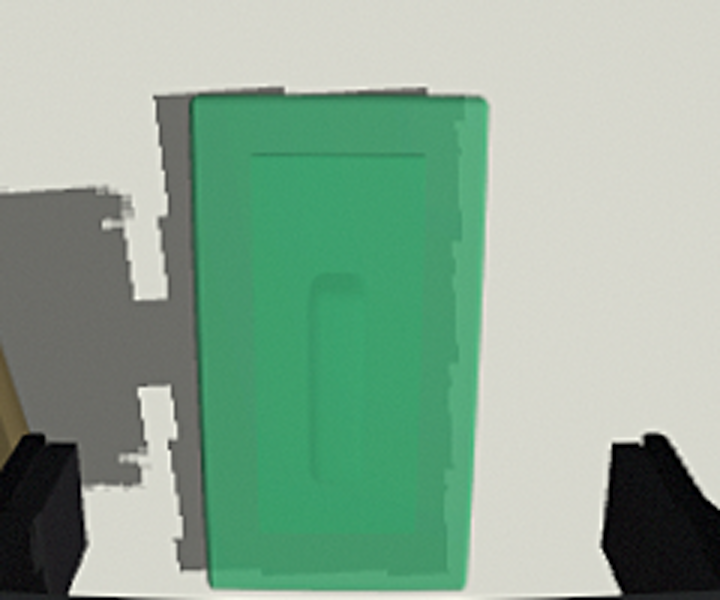

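Run:
```python
from h import *
f=lambda l:np.array([(200+x/3,140+y/3) for x,y in l])
b=wpl('w10',f([(193,97),(489,97),(466,589),(211,588)]),.009);print(b,b.mean(0),np.linalg.norm(b[1]-b[0]),np.linalg.norm(b[2]-b[1]),np.degrees(np.arctan2(*(b[0]-b[1])[::-1]))+90,np.degrees(np.arctan2(*(b[3]-b[0])[::-1])))
b=wpl('w10',f([(310,275),(364,275)]),.028);print(b,b.mean(0))
```

```text
[[ 581.51658662 -217.15690275]
 [ 587.11788591 -154.86496815]
 [ 705.6992575  -166.09403663]
 [ 699.79538543 -228.48348967]] [ 643.53227887 -191.6498493 ] 62.54326239230433 119.11185359753976 -5.1382254817049215 -5.470065109996784
[[ 617.46019982 -195.23551792]
 [ 618.43198796 -184.45515879]] [ 617.94609389 -189.84533835]
```

Request:
{"api": "carry_out", "payload": {"increments": [[0.0005,-0.001,-0.035,-0.2,-1],[0.0005,-0.001,-0.06,-0.2,-0.4],[0.0005,-0.001,-0.068,-0.2,0],[0.0005,-0.001,-0.0705,-0.2,0.4],[0.0005,-0.001,-0.0705,-0.2,0.9],[0.0005,-0.001,-0.0705,-0.2,1],[0.0005,-0.001,-0.0705,-0.2,1],[0.0005,-0.001,-0.0705,-0.2,1],[0.0005,-0.001,-0.0705,-0.2,1],[0.0005,-0.001,-0.0705,-0.2,1],[0.0005,-0.001,-0.0705,-0.2,1],[0.0005,-0.001,-0.0705,-0.2,1],[0.0005,-0.001,-0.0705,-0.2,1],[0.0005,-0.001,-0.0705,-0.2,1],[0.0005,-0.001,-0.0705,-0.2,1]], "grip_force": 25}}

```text
time_s: 20.25
tool_pos: [0.6415, -0.1932, 0.1945]
tool_rot: [-180.0, -0.0, 84.6]
force: [-0.0, 1.4, 0.2]
grip_width: 0.0118
```

Request:
{"api": "carry_out", "payload": {"increments": [[0,0,0.01,0,1],[0,0,0.03,0,1],[0,0,0.06,0,1],[0,0,0.1,0,1],[-0.005,0.02,0.12,0,1],[-0.02,0.05,0.12,1,1],[-0.04,0.09,0.12,1.7,1],[-0.05,0.13,0.12,1.7,1],[-0.06,0.17,0.12,1.7,1],[-0.08,0.21,0.12,1.7,1],[-0.09,0.25,0.12,1.7,1],[-0.1,0.28,0.12,1.7,1],[-0.103,0.3,0.12,1.7,1],[-0.103,0.311,0.11,1.7,1],[-0.103,0.311,0.09,1.7,1],[-0.103,0.311,0.08,1.7,1],[-0.103,0.311,0.08,1.7,1]]}}

```text
time_s: 21.95
tool_pos: [0.5379, 0.1164, 0.2724]
tool_rot: [-179.8, 0.1, 86.2]
force: [0.2, -0.6, -0.6]
grip_width: 0.0118
```

Run:
```python
from h import *
grab('wrist','w11');o=env.get_obs();print(o['time_s'],o['tool_pos'],o['tool_rot'],o['force'],o['grip_width'])
```

```text
22.0 [0.5384392  0.11647352 0.2735513 ] [-1.79897674e+02  7.46445571e-02  8.62400362e+01] [-0.1039205   0.21354864 -0.90507776] 0.011767592895418422
```

View pics/w11.png

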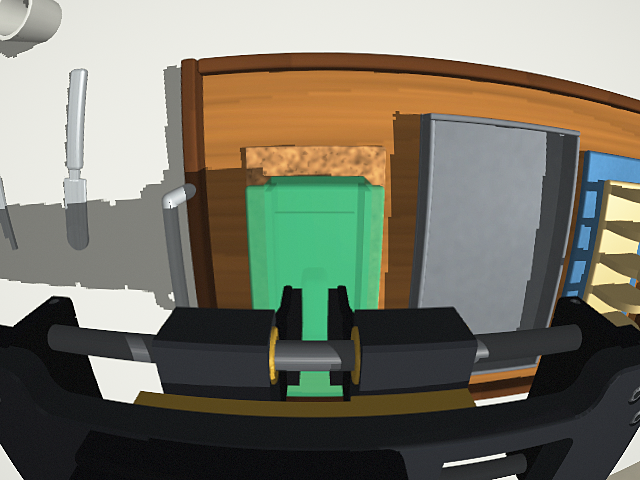

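Run:
```python
from h import *
p=cv2.imread('pics/w11.png')
cv2.imwrite('pics/w11c.png',cv2.resize(p[140:320,220:420],None,fx=3.3,fy=3.3,interpolation=2))
```

```text
(no output)
```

View pics/w11c.png

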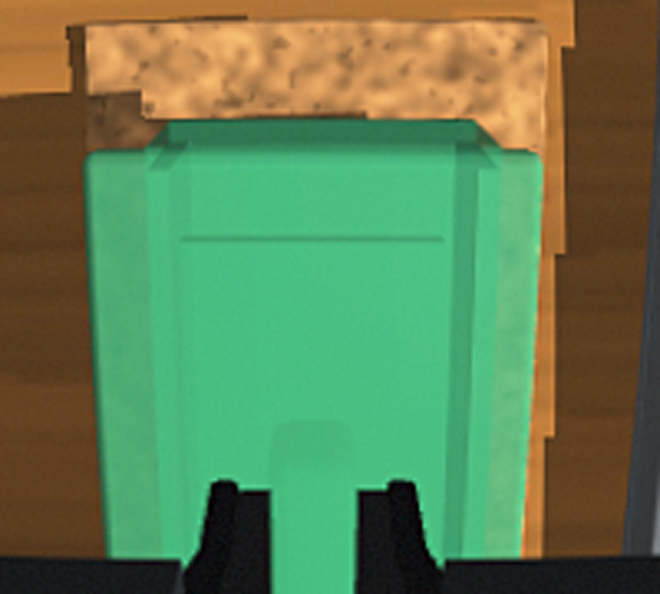

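Run:
```python
from h import *
f=lambda l:np.array([(220+x/3.3,140+y/3.3) for x,y in l])
for n,l,z in [('lid',[(86,152),(544,152)],.2735-.1945+.010),('rim',[(148,167),(500,167)],.049),('bot',[(168,120),(475,120)],.011)]:
  b=wpl('w11',f(l),z);print(n,b,b.mean(0),np.linalg.norm(b[1]-b[0]),np.degrees(np.arctan2(*(b[0]-b[1])[::-1]))+90)
```

```text
lid [[477.03460904  89.60319439]
 [481.08035829 151.45825708]] [479.05748366 120.53072574] 61.98723148644642 -3.7422101728901396
rim [[485.94921522  92.01399038]
 [489.77331354 151.10991676]] [487.86126438 121.56195357] 59.219525852583324 -3.7024486872204676
bot [[482.69142828  91.28811096]
 [486.61679601 151.91763593]] [484.65411214 121.60287344] 60.75646311159164 -3.7043592757026715
```

Request:
{"api": "carry_out", "payload": {"increments": [[0.002,0.001,-0.012,0,1],[0.002,0.001,-0.022,0,1],[0.002,0.001,-0.026,0,1],[0.002,0.001,-0.026,0,1],[0.002,0.001,-0.026,0,1]]}}

```text
time_s: 22.5
tool_pos: [0.5406, 0.1187, 0.2485]
tool_rot: [180.0, -0.0, 86.3]
force: [-0.2, 1.1, -1.5]
grip_width: 0.0117
```

Run:
```python
from h import *
grab('wrist','w12');o=env.get_obs();print(o['time_s'],o['tool_pos'],o['tool_rot'],o['force'],o['grip_width'])
p=cv2.imread('pics/w12.png')
cv2.imwrite('pics/w12c.png',cv2.resize(p[130:320,220:420],None,fx=3.3,fy=3.1,interpolation=2))
```

```text
22.55 [0.54067753 0.11870892 0.24877543] [ 1.79968632e+02 -1.42456439e-02  8.63451900e+01] [ 0.43964991  0.51424451 -2.02976157] 0.011570294449882315
```

View pics/w12c.png

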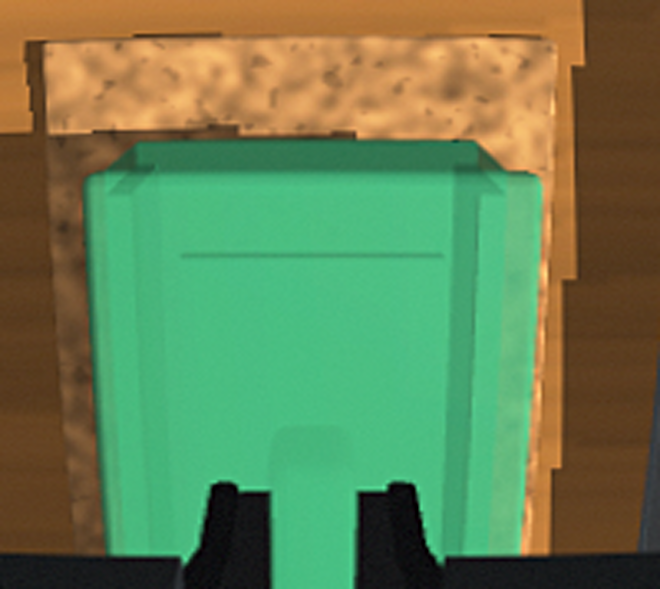

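Run:
```python
from h import *
f=lambda l:np.array([(220+x/3.3,130+y/3.1) for x,y in l])
for n,l,z in [('lid',[(86,172),(544,172)],.2487-.1945+.010),('rim',[(108,192),(505,192)],.049),('bot',[(135,142),(477,142)],.011),('cork',[(43,42),(555,42)],.011)]:
  b=wpl('w12',f(l),z);print(n,b,b.mean(0),np.linalg.norm(b[1]-b[0]))
```

```text
lid [[480.30851531  92.07470781]
 [484.29139591 154.19874139]] [482.29995561 123.1367246 ] 62.25157737410373
rim [[485.91221617  92.1023149 ]
 [489.73037598 151.00553614]] [487.82129607 121.55392552] 59.02683979562479
bot [[482.72257163  91.13556111]
 [486.67423187 151.98927192]] [484.69840175 121.56241652] 60.98188040869121
cork [[462.11527904  76.26468954]
 [468.10445324 166.81494243]] [465.10986614 121.53981599] 90.74810470267094
```

Request:
{"api": "carry_out", "payload": {"increments": [[0.0015,-0.0015,-0.002,0,1],[0.0015,-0.0015,-0.004,0,1],[0.0015,-0.0015,-0.006,0,1],[0.0015,-0.0015,-0.0075,0,1],[0.0015,-0.0015,-0.0085,0,1],[0.0015,-0.0015,-0.0085,0,1],[0.0015,-0.0015,-0.0085,0,1]]}}

```text
time_s: 23.25
tool_pos: [0.542, 0.1172, 0.24]
tool_rot: [180.0, -0.0, 86.3]
force: [0.0, -0.3, -2.1]
grip_width: 0.012
```

Request:
{"api": "carry_out", "payload": {"increments": [[0,0,-0.0005,0,1],[0,0,-0.001,0,1],[0,0,-0.001,0,1]]}}

```text
time_s: 23.55
tool_pos: [0.5421, 0.1172, 0.2394]
tool_rot: [180.0, -0.0, 86.3]
force: [-1.7, -0.4, 1.2]
grip_width: 0.012
```

Request:
{"api": "carry_out", "payload": {"increments": [[0,0,0,0,0.6],[0,0,0,0,0.4],[0,0,0,0,0.2],[0,0,0,0,0],[0,0,0,0,0],[0,0,0.02,0,0],[0,0,0.06,0,0],[0,0,0.1,0,0],[0,0,0.11,0,0],[0,0,0.11,0,0]]}}

```text
time_s: 24.55
tool_pos: [0.5426, 0.1173, 0.3512]
tool_rot: [179.8, -0.1, 86.3]
force: [-0.4, -0.2, -0.0]
grip_width: 0.0433
```

Run:
```python
from h import *
grab('wrist','w13');o=env.get_obs();print(o['time_s'],o['tool_pos'],o['tool_rot'],o['force'],o['grip_width'])
p=cv2.imread('pics/w13.png')
cv2.imwrite('pics/w13c.png',cv2.resize(p[120:320,220:420],None,fx=3,fy=3,interpolation=2))
```

```text
24.6 [0.54199541 0.11720661 0.34916541] [ 1.79947528e+02 -3.20086997e-02  8.63498660e+01] [0.08964178 0.5445954  0.23337599] 0.04383019900685474
```

View pics/w13c.png

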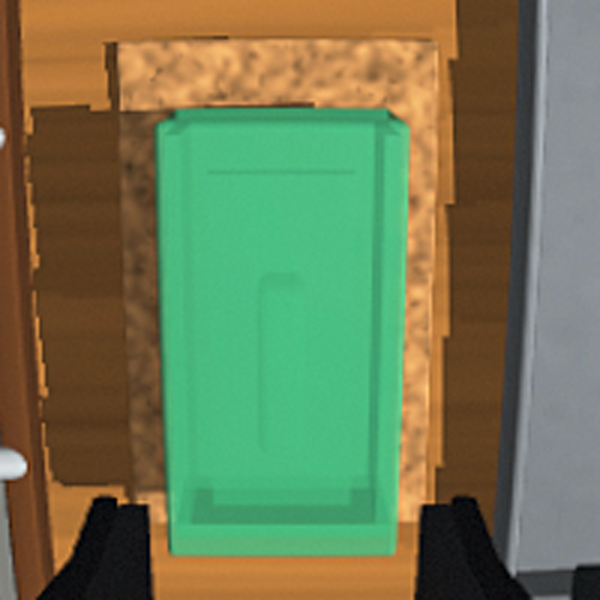

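Run:
```python
from h import *
f=lambda l:np.array([(220+x/3,120+y/3) for x,y in l])
b=wpl('w13',f([(159,123),(410,123),(396,555),(170,555)]),.055);print('lid',b,b.mean(0))
b=wpl('w13',f([(118,42),(437,42),(412,525),(145,520)]),.011);print('cork',b,b.mean(0))
b=wpl('w13',f([(178,110),(390,110)]),.011);print('dishbot',b,b.mean(0)+[57.9,-3.7])
grab('top','top2'); p=cv2.imread('pics/top2.png');cv2.imwrite('pics/t2c.png',cv2.resize(p[190:355,50:310],None,fx=3,fy=3,interpolation=2))
```

```text
lid [[482.50238414  91.37138847]
 [486.46599285 153.17236602]
 [604.30828795 145.66260887]
 [600.20382202  83.04146816]] [543.37012174 118.31195788]
cork [[461.85720153  76.50927598]
 [467.74207579 166.90450822]
 [617.0577113  154.71028145]
 [609.77262844  70.00813277]] [539.10740426 117.0330496 ]
dishbot [[482.86369303  92.10609363]
 [486.73681663 152.4701755 ]] [542.70025483 118.58813456]
```

View pics/t2c.png

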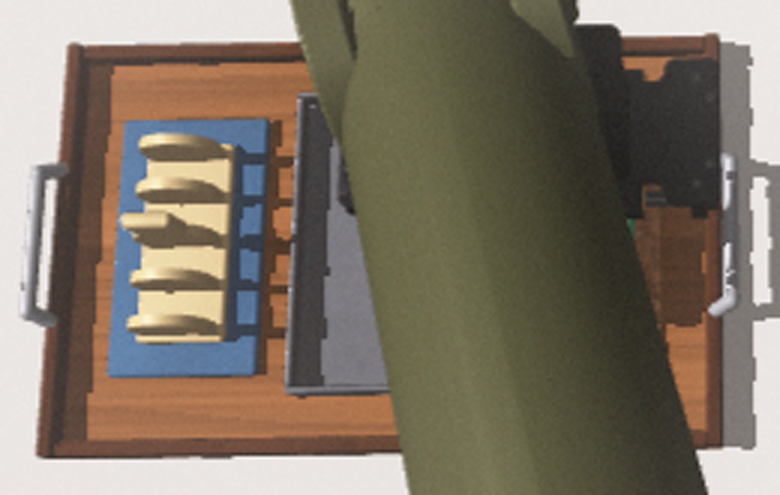

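Request:
{"api": "carry_out", "payload": {"increments": [[-0.03,-0.04,0,-7,-0.2],[-0.06,-0.08,0,-7,-0.2],[-0.08,-0.12,0,-7,-0.2],[-0.097,-0.16,0,-7,-0.2],[-0.097,-0.178,-0.04,-7,-0.2],[-0.097,-0.178,-0.08,-7,-0.2],[-0.097,-0.178,-0.1,-7,-0.2],[-0.097,-0.178,-0.1,-7,-0.2],[-0.097,-0.178,-0.1,-7,-0.2]]}}

```text
time_s: 25.55
tool_pos: [0.4446, -0.0607, 0.2482]
tool_rot: [-179.9, 0.1, 79.4]
force: [0.4, -0.4, 1.3]
grip_width: 0.052
```

Run:
```python
from h import *
grab('wrist','w14');o=env.get_obs();print(o['time_s'],o['qpos'],o['tool_pos'],o['tool_rot'],o['force'],o['grip_width'])
```

```text
25.6 [-17.37632982   1.83496794  22.19122045 121.57454045  -0.81344226
  56.73292028  84.61517837] [ 0.44520432 -0.0606892   0.24921379] [-1.79997380e+02  1.31674496e-02  7.93642881e+01] [ 0.39488559 -0.10021143  0.02057787] 0.05235553873701122
```

View pics/w14.png

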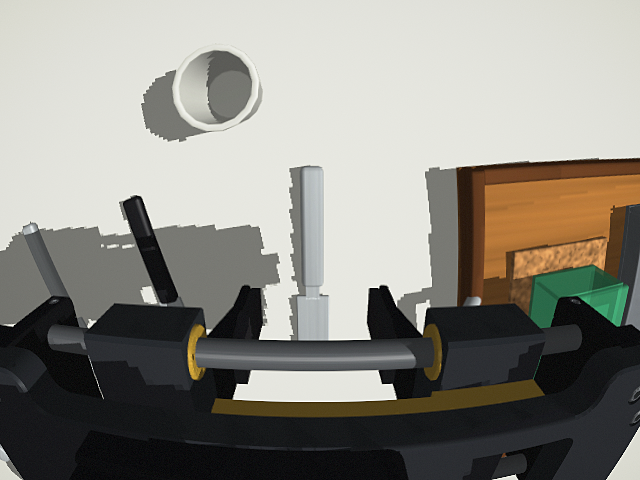

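Run:
```python
from h import *
b=wpl('w14',[(303,167),(323,167),(324,283),(302,283)],.009);print(b)
a=(b[0]+b[1])/2;c=(b[2]+b[3])/2;d=(c-a)/np.linalg.norm(c-a);print(a,c,np.linalg.norm(c-a),'pt',a+61*d,c-17*d,'ang',np.degrees(np.arctan2(d[1],d[0])))
```

```text
[[383.06862801 -55.83329734]
 [385.24768428 -44.29149063]
 [457.86017346 -56.83618965]
 [455.25422221 -70.69910178]]
[384.15815615 -50.06239399] [456.55719784 -63.76764572] 73.68483672226424 pt [444.09371059 -61.4082881 ] [439.8538466  -60.60567522] ang -10.71933893615374
```

Request:
{"api": "carry_out", "payload": {"increments": [[-0.0025,-0.0005,-0.03,0,-0.2],[-0.0025,-0.0005,-0.055,0,-0.2],[-0.0025,-0.0005,-0.062,0,-0.2],[-0.0025,-0.0005,-0.0645,0,0.2],[-0.0025,-0.0005,-0.065,0,0.6],[-0.0025,-0.0005,-0.065,0,1],[-0.0025,-0.0005,-0.065,0,1],[-0.0025,-0.0005,-0.065,0,1],[-0.0025,-0.0005,-0.065,0,1],[-0.0025,-0.0005,-0.065,0,1],[-0.0025,-0.0005,-0.065,0,1]], "grip_force": 25}}

```text
time_s: 26.7
tool_pos: [0.4427, -0.0613, 0.1844]
tool_rot: [180.0, -0.0, 79.3]
force: [-0.4, 0.3, 4.7]
grip_width: 0.0138
```

Request:
{"api": "carry_out", "payload": {"increments": [[0,0,0.01,0,1],[0,0,0.04,0,1],[0,0,0.08,0,1],[0,0,0.12,0,1],[0.01,0.03,0.14,2,1],[0.02,0.07,0.14,4,1],[0.04,0.11,0.14,7.2,1],[0.06,0.15,0.14,7.2,1],[0.08,0.19,0.14,7.2,1],[0.092,0.23,0.14,7.2,1],[0.092,0.265,0.14,7.2,1],[0.092,0.282,0.12,7.2,1],[0.092,0.282,0.08,7.2,1],[0.092,0.282,0.06,7.2,1],[0.092,0.282,0.06,7.2,1]]}}

```text
time_s: 28.2
tool_pos: [0.5327, 0.2202, 0.2406]
tool_rot: [-179.6, 0.2, 86.6]
force: [0.2, 0.0, -0.8]
grip_width: 0.014
```

Run:
```python
from h import *
grab('wrist','w15');o=env.get_obs();print(o['time_s'],o['tool_pos'],o['tool_rot'],o['force'],o['grip_width'])
```

```text
28.25 [0.53379944 0.22038785 0.24291578] [-1.79836531e+02  1.10305381e-01  8.65399157e+01] [ 0.56790663 -0.46923871 -0.7032864 ] 0.013254480582448389
```

View pics/w15.png

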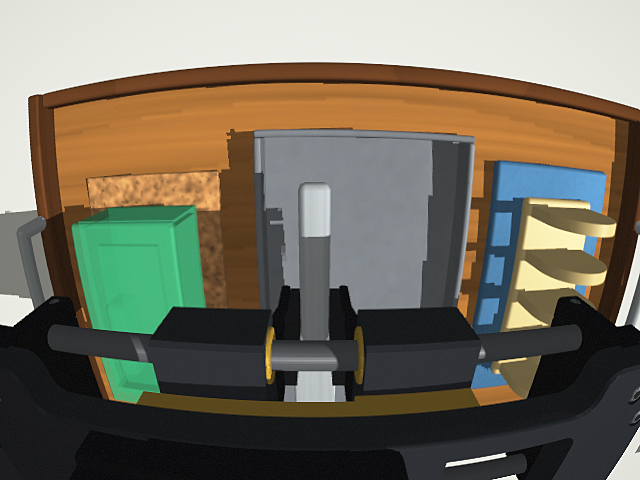

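Request:
{"api": "carry_out", "payload": {"increments": [[0,0,-0.02,0,1],[0,0,-0.035,0,1],[0,0,-0.042,0,1],[0,0,-0.045,0,1],[0,0,-0.047,0,1],[0,0,-0.047,0,1]]}}

```text
time_s: 28.85
tool_pos: [0.5347, 0.2207, 0.1974]
tool_rot: [180.0, -0.0, 86.5]
force: [-0.5, -0.4, -0.2]
grip_width: 0.0136
```

Request:
{"api": "carry_out", "payload": {"increments": [[0,0,-0.0015,0,1],[0,0,-0.0025,0,1],[0,0,-0.003,0,1],[0,0,-0.003,0,1]]}}

```text
time_s: 29.25
tool_pos: [0.5346, 0.2208, 0.1945]
tool_rot: [180.0, -0.0, 86.5]
force: [-0.6, -0.2, 2.5]
grip_width: 0.014
```

Request:
{"api": "carry_out", "payload": {"increments": [[0,0,-0.0003,0,0.6],[0,0,-0.0003,0,0.54],[0,0,-0.0003,0,0.52],[0,0,-0.0003,0,0.52],[0,0,0.01,0,0.52],[0,0,0.05,0,0.52],[0,0,0.1,0,0.52],[0,0,0.15,0,0.3],[0,0,0.15,0,0]]}}

```text
time_s: 30.15
tool_pos: [0.5368, 0.2214, 0.3531]
tool_rot: [179.2, -0.4, 86.5]
force: [-0.4, 1.0, 0.6]
grip_width: 0.0299
```

Run:
```python
from h import *
grab('wrist','w16');o=env.get_obs();print(o['time_s'],o['tool_pos'],o['tool_rot'],o['force'],o['grip_width'])
```

```text
30.2 [0.53576985 0.22104822 0.34934306] [179.52779514  -0.28614857  86.53833788] [ 0.23332067 -1.17166737 -0.21733136] 0.03368922279933352
```

View pics/w16.png

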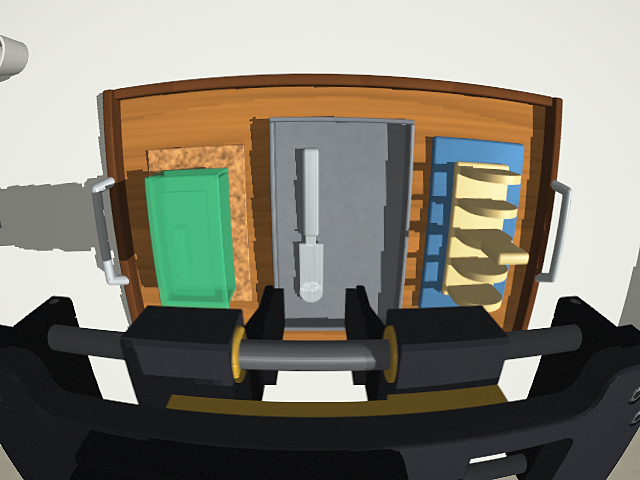

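Request:
{"api": "carry_out", "payload": {"increments": [[-0.01,-0.05,0,10,-0.2],[-0.02,-0.1,0,10,-0.2],[-0.03,-0.15,0,10,-0.2],[-0.04,-0.2,0,10,-0.2],[-0.05,-0.25,0,10,-0.2],[-0.06,-0.3,0,10,-0.2],[-0.07,-0.35,0,10,-0.2],[-0.08,-0.4,0,10,-0.2],[-0.09,-0.44,0,10,-0.2],[-0.1,-0.47,0,10,-0.2],[-0.1,-0.488,-0.05,10,-0.2],[-0.1,-0.488,-0.09,10,-0.2],[-0.1,-0.488,-0.1,10,-0.2],[-0.1,-0.488,-0.1,10,-0.2]]}}

```text
time_s: 31.6
tool_pos: [0.4336, -0.2665, 0.2422]
tool_rot: [-179.7, -0.1, 96.6]
force: [1.2, 0.4, 0.7]
grip_width: 0.0521
```

Run:
```python
from h import *
grab('wrist','w17');o=env.get_obs();print(o['time_s'],o['tool_pos'],o['tool_rot'],o['force'],o['grip_width'])
```

```text
31.65 [ 0.43463688 -0.26687489  0.24405761] [-1.79930652e+02 -2.99221748e-02  9.65830015e+01] [ 0.54505262 -0.5579001   0.59006806] 0.052101578658593335
```

View pics/w17.png

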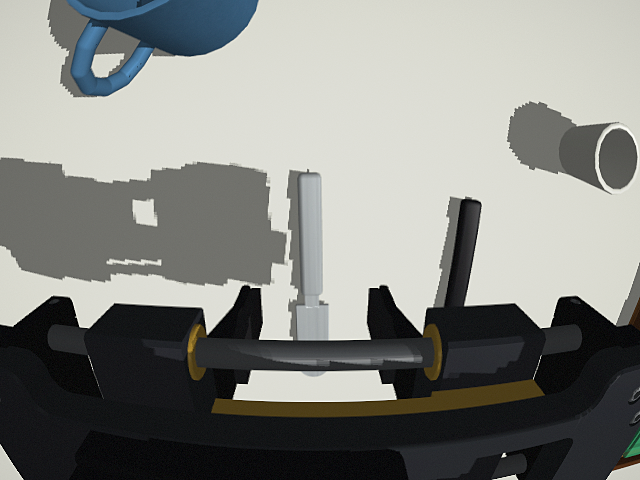

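Run:
```python
from h import *
b=wpl('w17',[(297,173),(320,173),(323,294),(301,294)],.009);print(b)
a=(b[0]+b[1])/2;c=(b[2]+b[3])/2;d=(c-a)/np.linalg.norm(c-a);print(a,c,np.linalg.norm(c-a),'pt',a+61*d,c-17*d,'ang',np.degrees(np.arctan2(d[1],d[0])))
```

```text
[[ 376.11097709 -282.37855485]
 [ 374.64023235 -269.27474676]
 [ 449.66312733 -258.4368913 ]
 [ 451.23205153 -272.23577549]]
[ 375.37560472 -275.82665081] [ 450.44758943 -265.3363334 ] 75.80138288612467 pt [ 435.78863273 -267.3847288 ] [ 433.61117179 -267.68900018] ang 7.954818376237899
```

Request:
{"api": "carry_out", "payload": {"increments": [[0,-0.0005,-0.03,0.9,-0.2],[0,-0.0005,-0.05,0.9,-0.2],[0,-0.0005,-0.057,0.9,-0.2],[0,-0.0005,-0.0595,0.9,0.2],[0,-0.0005,-0.06,0.9,0.6],[0,-0.0005,-0.06,0.9,1],[0,-0.0005,-0.06,0.9,1],[0,-0.0005,-0.06,0.9,1],[0,-0.0005,-0.06,0.9,1],[0,-0.0005,-0.06,0.9,1],[0,-0.0005,-0.06,0.9,1]]}}

```text
time_s: 32.75
tool_pos: [0.4347, -0.2679, 0.1843]
tool_rot: [180.0, 0.0, 97.4]
force: [-0.5, 0.8, 4.0]
grip_width: 0.0133
```

Request:
{"api": "carry_out", "payload": {"increments": [[0,0,0.01,0,1],[0,0,0.04,0,1],[0,0,0.09,0,1],[0.01,0.02,0.14,0,1],[0.02,0.06,0.14,-4,1],[0.03,0.11,0.14,-8,1],[0.04,0.16,0.14,-10.9,1],[0.05,0.21,0.14,-10.9,1],[0.06,0.26,0.14,-10.9,1],[0.07,0.31,0.14,-10.9,1],[0.08,0.36,0.14,-10.9,1],[0.09,0.41,0.14,-10.9,1],[0.1,0.455,0.14,-10.9,1],[0.102,0.49,0.14,-10.9,1],[0.102,0.515,0.14,-10.9,1],[0.102,0.527,0.13,-10.9,1],[0.102,0.527,0.1,-10.9,1],[0.102,0.527,0.08,-10.9,1],[0.102,0.527,0.08,-10.9,1]]}}

```text
time_s: 34.65
tool_pos: [0.5351, 0.2572, 0.2602]
tool_rot: [-179.7, 0.3, 86.5]
force: [-0.2, -0.4, -0.7]
grip_width: 0.0131
```

Run:
```python
from h import *
grab('wrist','w18');o=env.get_obs();print(o['time_s'],o['tool_pos'],o['tool_rot'],o['force'],o['grip_width'])
```

```text
34.7 [0.5359665  0.2575837  0.26228164] [-1.79825248e+02  1.69582666e-01  8.64536610e+01] [ 0.22541236 -0.12959127 -0.21787457] 0.01367885630846787
```

View pics/w18.png

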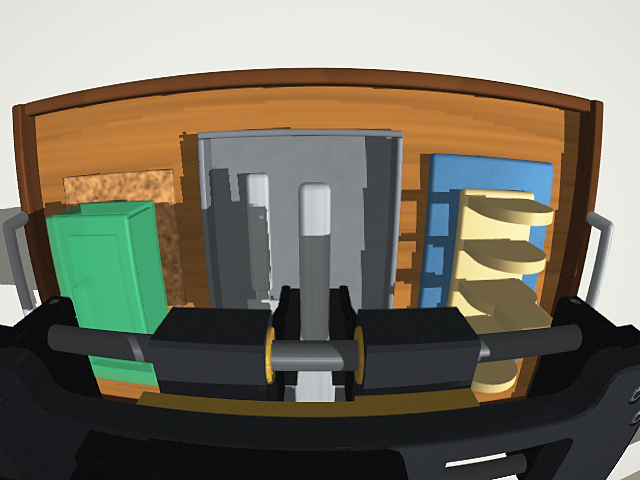

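Request:
{"api": "carry_out", "payload": {"increments": [[0,-0.0005,-0.02,0,1],[0,-0.0005,-0.035,0,1],[0,-0.0005,-0.045,0,1],[0,-0.0005,-0.05,0,1],[0,-0.0005,-0.055,0,1],[0,-0.0005,-0.06,0,1],[0,-0.0005,-0.064,0,1],[0,-0.0005,-0.066,0,1],[0,-0.0005,-0.066,0,1]]}}

```text
time_s: 35.6
tool_pos: [0.5364, 0.2587, 0.1978]
tool_rot: [-180.0, 0.0, 86.5]
force: [-0.1, 0.8, -1.2]
grip_width: 0.0136
```

Request:
{"api": "carry_out", "payload": {"increments": [[0,0,-0.0015,0,1],[0,0,-0.0025,0,1],[0,0,-0.0035,0,1],[0,0,-0.0035,0,1]]}}

```text
time_s: 36.0
tool_pos: [0.5365, 0.2587, 0.1945]
tool_rot: [180.0, -0.0, 86.5]
force: [-0.7, 0.2, -0.3]
grip_width: 0.0136
```

Request:
{"api": "carry_out", "payload": {"increments": [[0,0,-0.0005,0,1],[0,0,-0.0005,0,0.6],[0,0,-0.0005,0,0.54],[0,0,-0.0005,0,0.52],[0,0,-0.0005,0,0.52],[0,0,0.01,0,0.52],[0,0,0.05,0,0.52],[0,0,0.1,0,0.52],[0,0,0.15,0,0.3],[0,0,0.18,0,0],[0,0,0.18,0,0]]}}

```text
time_s: 37.1
tool_pos: [0.5378, 0.2591, 0.3815]
tool_rot: [179.5, -0.4, 86.5]
force: [0.1, -0.2, 0.5]
grip_width: 0.0372
```

Run:
```python
from h import *
grab('wrist','w19');o=env.get_obs();print(o['time_s'],o['tool_pos'],o['tool_rot'],o['force'],o['grip_width'])
```

```text
37.15 [0.53709954 0.25883579 0.37832064] [179.68986801  -0.21539412  86.54050621] [ 0.09630587 -0.7578849  -0.11842662] 0.039656074661175586
```

View pics/w19.png

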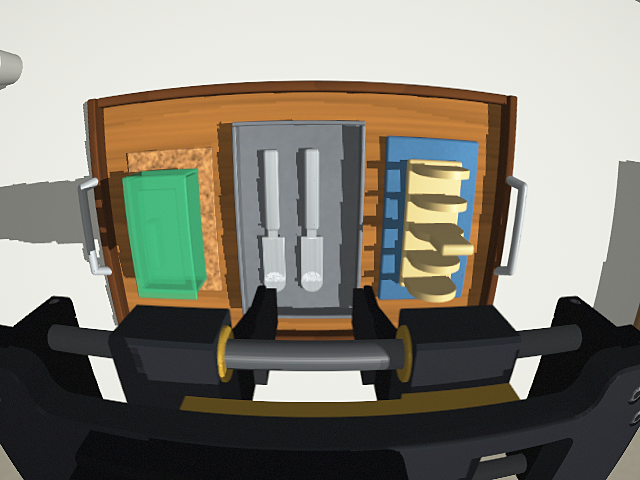

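Request:
{"api": "carry_out", "payload": {"increments": [[0,-0.05,0.02,0,0],[0,-0.1,0.02,0,0],[-0.01,-0.15,0.02,0,0],[-0.02,-0.2,0.02,0,0],[-0.02,-0.25,0.02,0,0],[-0.02,-0.3,0.02,0,0],[-0.02,-0.35,0.02,0,0],[-0.02,-0.4,0.02,0,0],[-0.02,-0.45,0.02,0,0],[-0.02,-0.5,0.02,0,0],[-0.02,-0.55,0.02,0,0],[-0.02,-0.6,0.02,0,0],[-0.02,-0.6,0.02,0,0],[-0.02,-0.6,0.02,0,0]]}}

```text
time_s: 38.55
tool_pos: [0.5153, -0.3431, 0.393]
tool_rot: [-179.8, -0.0, 86.3]
force: [0.4, 0.9, -0.7]
grip_width: 0.0434
```

Run:
```python
from h import *
grab('top','top3');grab('scene','sc3')
p=cv2.imread('pics/top3.png')
cv2.imwrite('pics/t3c.png',cv2.resize(p[190:355,50:310],None,fx=3,fy=3,interpolation=2))
```

```text
(no output)
```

View pics/t3c.png

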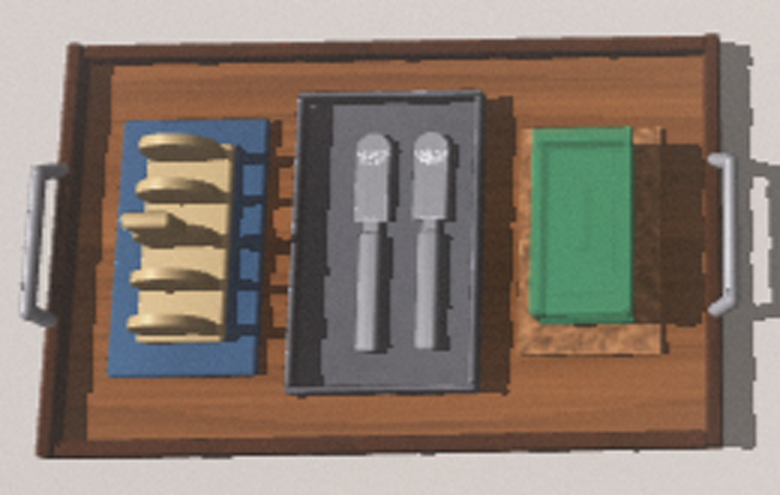

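View pics/sc3.png

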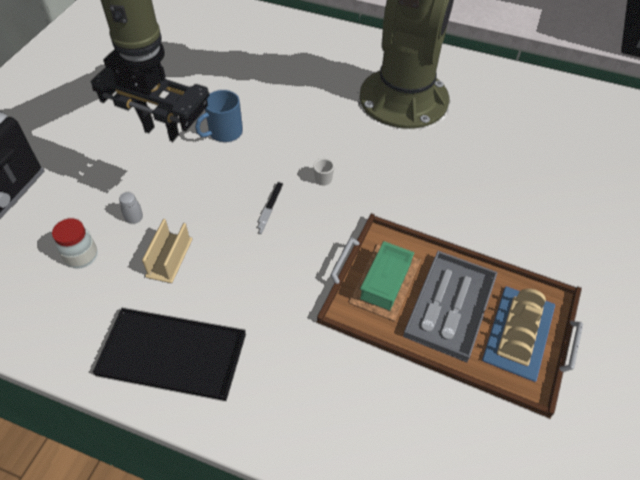

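Run:
```python
from h import *
c=env.get_calibration('top');K=c['K'];M=np.linalg.inv(c['camera_from_world'])
def pl(uv,z):
    uv=np.array([(50+x/3-.3,190+y/3-.3) for x,y in uv])
    r=np.c_[(uv-[K[0,2],K[1,2]])/K[0,0],np.ones(len(uv))]@M[:3,:3].T
    return (M[:3,3]+r*((z-M[2,3])/r[:,2])[:,None])[:,:2]*1000
def q(n,uv,z): b=pl(uv,z);print(n,b.mean(0).round(1),np.linalg.norm(b[1]-b[0]).round(1),np.linalg.norm(b[2]-b[1]).round(1),np.degrees(np.arctan2(*(b[0]-b[1])[::-1])).round(1)-90)
q('lid',[(531,127),(632,127),(634,314),(530,314)],.055)
q('cork',[(521,127),(663,127),(663,353),(521,353)],.011)
q('slab',[(124,120),(268,120),(254,375),(107,375)],.014)
z0=np.load('pics/top0.npz')['p'].astype(int);z1=np.load('pics/top3.npz')['p'].astype(int)
for n,b in dict(holder=(432,168,476,240),parer=(383,266,410,345),tray=(60,200,80,345)).items():
    u0,v0,u1,v1=b;print(n,np.abs(z0-z1)[v0:v1,u0:u1].mean().round(2))
```

```text
lid [542.4 116.1] 63.9 119.3 -4.5
cork [538.6 114.6] 93.6 149.3 -4.5
slab [553.7 375.1] 94.8 167.8 -4.5
holder 3.67
parer 4.19
tray 3.42
```

```bash
python3 -c "
from cell import env
o=env.get_obs();print(o['time_s'],o['joint_velocities'].round(2));print(env.sign_off())"
```

```text
38.65 [-1.21 -0.87 -0.72 -0.01  0.11 -0.12  0.07]
the job is handed in; nothing more can be done
None
```

The tray is laid and the job is handed in, at about 39 s of the 136 s allowed. I worked in the order asked: rack, dish, lid, then the spreaders. The ceramic and glass pieces were lowered until the wrist force showed contact, and only then released.

- **Toast rack:** it stands on the blue slab, lengthwise. My last measurements put it within about 2 mm of centre, and the readings differed from each other by about 3 mm.
- **Butter dish and lid:** the dish is on the cork mat, lengthwise. The later pictures put it 3 to 4 mm off centre along its length, while the picture just after I set it down showed under 1 mm. I left it there, since camera calibration is only good to about 2 mm. The lid sits square on the dish, within about 1 mm of the dish's centre.
- **Spreaders:** both lie flat on the floor of the box, parallel and about 38 mm apart.
- **Knife and napkin holder:** comparing top views from before and after shows no visible change in either, and I never touched them.

The arm ended clear of everything with the gripper empty. At hand-in the joints still read up to 1.2 deg/s of settling motion.

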